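# Lock the tube rotator for loading

### The job

Lock the tube rotator so that it can be loaded: stand the lock pin, nose down, in the guide on top of the bearing block, turn the rotor gently until the pin catches in the hidden cross-hole of the shaft, then, with the hole in line, press the pin fully home, its collar seated flat on the guide. Work by feel, never forcing pin and shaft against each other, and leave the beaker and the petri dish beside the work where they are.

Things in the scene. Friction and masses are not known exactly. Their poses are not given: they have to be found in the camera images.
- lock_pin: Steel lock pin, 104 mm long, about 140 g: shank 10 mm thick, 74 mm long, with a 7 mm bullet nose (5 mm wide at its end); collar 26 mm wide, 4 mm thick; dark knurled round head 22 mm wide, 26 mm tall. Origin at the nose's end, z along the shank to the head. Starts standing nose down in the white tool block, collar resting on the block; lifts straight out.
- pin_collar (a point): Centre of the underside of the pin's collar, on the pin's axis, 74 mm from the nose's end. The head spans 4 to 30 mm above this point.
- tube_rotator: Bench tube rotator, fixed: white base plate, white motor housing (156 mm high, from y = +70 to +170 mm) and a grey bearing block 60 x 44 mm (x, y) at the origin with the pin's guide in its top. Origin on the bench under the guide, z up, y along the shaft towards the motor.
- guide_mouth (a point): Centre of the mouth of the guide: a vertical bore 11.5 mm wide with a steel bush flange 26 mm wide, 158 mm above the bench. The shaft's top lies 28 mm below the mouth: on the plain shaft the pin stands with its collar 46 mm above the mouth, leaning up to 0.1 rad in the bore. Fully home, the collar sits on the mouth.
- shaft_axis (a point): On the level shaft's axis under the guide, 115 mm high. Shaft 30 mm thick; its 11.5 mm cross-hole goes straight through, hidden in the block, below the guide. As it comes round the pin sinks 10 to 15 mm by its weight onto spring balls in the hole and catches the shaft with 0.25 to 0.45 rad of springy play each way. Near the middle of the play it presses home (36 mm) with 12 to 22 N; elsewhere it jams.
- rotor: Rotor bar clamped on the shaft's end, 192 mm long, 26 wide (ends 18), 8 thick, empty white tube clips on its outer face. Origin on the shaft axis, 78 mm to the -y side of the guide; z along the bar to its upper end. Turns about y with 0.3 N m of friction (3 N at its end), positive: upper end away from the robot. Starts leaning 0.5 to 0.75 rad towards the robot.
- rotor_tip (a point): Middle of the end face of the rotor's upper end, 96 mm from the axis; the outer 25 mm are plain bar, free to push on (8 N there is plenty). The bar is clamped at an arbitrary angle and does not show the cross-hole: this lines up somewhere between 0.15 rad short of upright and 0.4 rad past upright (leaning away from the robot).
- tool_block: White plastic block, 56 x 100 x 80 mm (x, y, z), fixed; the pin stands in a 12 mm bore 28 mm to the -y side of its centre, and a hex key 58 mm from the pin rises 24 mm above the block's top. Origin under its centre.
- beaker_b: Small glass beaker, 43 mm wide, 50 mm high, behind the work. Origin under its centre.
- petri_3: Petri dish, 90 mm wide, 15 mm high, in front of the work. Origin under its centre.
There are look-alikes about, which are no part of the job. Leave any purple look-alike of the lock_pin alone.

How it is judged:
On the way, in this order (a step that is already met when the one before it is completed fails the run):
1. the pin's nose is in the guide, above the shaft (horizontal distance between lock_pin and guide_mouth below 0.005 m and z of lock_pin in the frame of tube_rotator between 0.124 and 0.15 m), for 0.1 s.
2. the pin has sunk at least 8 mm into the cross-hole (horizontal distance between lock_pin and guide_mouth below 0.006 m and z of lock_pin in the frame of tube_rotator below 0.122 m), for 0.2 s.
At the end, for the whole second after the job is handed in: The lock pin stands upright through the guide and the shaft with its collar within 3 mm of the guide's mouth (tilt under 0.06 rad), and the pin and the rotor are at rest (distance between pin_collar and guide_mouth below 0.003 m and angle between lock_pin's own z axis and vertical below 0.06 rad and angular speed of rotor below 0.05 rad/s and linear speed of lock_pin below 0.01 m/s); the robot touches nothing.
It fails at once if the pin and the shaft are forced against each other with more than 60 N (contact force between lock_pin and rotor above 60 N).
It fails at once if the beaker or the petri dish beside the work is shifted by more than 30 mm (distance of any of beaker_b, petri_3 from where it was at the start of the episode above 0.03 m).
It also fails if it takes over 67 s, if anything falls off the work surface, if the arm or the gripper's body presses on something with over 40 N, if the wrist force passes 120 N, or if a joint passes its speed limit or range.

### The arm

A 7-joint arm with a two-finger parallel gripper is mounted at the origin on a cart in front of the work surface, level with it; the furniture and walls round the work are solid. World frame = base frame: x ahead of the robot, y to its left, z up, the work surface at z = 0. Lengths are in m, angles in rad, forces in N, time in s.
With the tool pointing down it reaches from about 0.35 to 0.9 m from the base axis. Payload 8.1 kg.
Tool frame: the origin (TCP) lies at the very end of the fingers, on their centre line; the grasp point (between the pads) lies 19 mm behind it; y points along the fingers, x is the direction in which the jaws open and shut, and the axes are right-handed (so a half turn about y gives the same grasp; the last joint's range is limited). The gripper opens to 92 mm and grips with 3 to 60 N. Pads are 19 mm wide; open, the fingers measure 130 mm over their backs; the gripper's body (75 mm by 190 mm) begins 47 mm behind the grasp point.
Start: joints at [1.011, 0.434, 0.025, 1.573, -0.012, 1.134, -0.075], TCP at [0.276, -0.561, 0.227] pointing down, gripper open.
Joint ranges: [-2.62, 2.62], [-0.44, 2.09], [-1.27, 1.32], [0.08, 2.57], [-1.32, 4.46], [0.12, 2], [-2.74, 2.74]. Speed limits (rad/s): [2.22, 2.22, 3.01, 3.01, 3.14, 3.14, 3.14].

### API

Orientations are given as a rotation vector (axis times angle).
In Python, from cell import arm, imaging gives the robot as it stands. The module is installed in compiled form; this text tells all that it offers.
- The arm moves only by the tool send_rows, never from a script. Its argument "steps" is a list of rows, each a list of 5 numbers: the opening, from 0 (shut) to 1 (fully open), then the shift along the tool's x, y, z in cm, then the turn about the tool's y in rad. In form: [[jaw, x, y, z, roll], ...]. A call has 1 to 20 rows; each row is the pose to reach, as a shift and turn from the pose commanded when the call began, along the tool's axes at that moment; what a row does not reach only later rows make up. A row lasts 1/8 s, in which the tool goes at most 62.5 mm and 10.7 degrees, less where a joint would pass 70% of its speed; a pose out of reach is approached as far as the arm can. A call with a gripper value outside its range is refused whole. The fingers move at their own pace and stop on an object; "squeeze" is the grip in N (left out, the last holds). Time passes only in rows, so rows that repeat a pose let the fingers close. It gives the time, the measured TCP pose, the force and the opening at its end, in the units of the state.
- arm.observe(): the state, without advancing time (a new reading comes with each control period).
- imaging.get_image(name): name is "side" or "top" or "wrist"; returns the picture (420x560x3 uint8, blue, green, red); there is no depth.
- imaging.camera_params(name): a dict with "camera_matrix" (3x3 intrinsics, pixels), "distortion" ([k1, k2, p1, p2, k3] as OpenCV has them; the pictures are not rectified), "position" and "orientation" of the camera in the world; the wrist camera has in their place "mount" (4x4, takes a point from camera to tool coordinates, whose origin is the TCP and whose axes are the tool frame's). Camera axes: x right, y down, z forward; pixel columns grow to the right and rows downward; lengths in m; the calibration is good to about 2 mm. A picture is of the moment at which its call begins: read the wrist's pose just before it. camera_params takes no time and is no camera call.
- arm.sign_off(): hands the job in, once; it reports no verdict.
The state is a dict: "clock": time; "joints": joint angles; "dq": joint speeds; "joint_efforts": joint torques, N m; "position": TCP position; "ee_rot": TCP orientation; "force": force on the tool from outside, world axes, zero at the start; "ft_torque": the same for the moment, N m; "width": opening from 0.0 (shut) to 1.0 (fully open).
Only numpy, scipy, OpenCV 4.12 (cv2) and the standard library are available. Lean on these libraries where they do the work, as an engineer would, in place of code of your own. Each camera call takes 0.05 s, during which the arm holds its last target.

## Working session

There is one attempt and no reset: what is moved stays moved. The work goes in short steps, Python scripts to look and compute and a tool call to move; the robot and the scene stay as the last step left them, time stands still between calls to the robot, and variables do not carry over. Pictures are saved under pics/ and viewed, and the job is handed in when it is done.

Besides the shell and the picture viewer there is one more tool, called after ">>>" by a JSON object that holds its "fn" and its "kwargs", one argument or row to a line. send_rows: Moves the arm, as the interface text tells. Its arguments: {"type":"object","properties":{"steps":{"type":"array","items":{"type":"array","items":{"type":"number"}}},"squeeze":{"type":"number"}},"required":["steps"]}

```bash
mkdir -p pics; python3 - <<'E'
from cell import arm, imaging
import cv2
s=arm.observe()
for k,v in s.items(): print(k,v)
for n in ["side","top","wrist"]:
    p=imaging.camera_params(n); print(n,p)
    cv2.imwrite(f"pics/{n}0.png",imaging.get_image(n))
E
```

```text
clock 0.0
joints [ 1.01141187  0.43519187  0.02497466  1.57410707 -0.01160895  1.13400396
 -0.07509227]
dq [-0.00023575 -0.00073475  0.00135107  0.0006697  -0.00136928 -0.00018132
 -0.00047857]
joint_efforts [ 3.70734006e-04 -6.67840576e+01  9.85935666e-01 -3.14466763e+01
 -6.02256367e-02  4.27672255e-02  4.48821822e-05]
position [ 0.27538603 -0.56048079  0.22596047]
ee_rot [-1.39058212  0.86760623 -0.86532069]
force [-0.29275075  0.00895452  0.19740254]
ft_torque [0.00458335 0.05108277 0.00562488]
width 0.9967717248141514
side {'camera_matrix': array([[404.31934391,   0.        , 279.81391156],
       [  0.        , 404.31934391, 210.5608961 ],
       [  0.        ,   0.        ,   1.        ]]), 'distortion': array([-0.12222414,  0.        ,  0.        ,  0.        ,  0.        ]), 'position': array([0.46279851, 0.86048339, 0.51802609]), 'orientation': array([-0.01054946,  2.67048337, -1.64995234])}
top {'camera_matrix': array([[421.62032746,   0.        , 280.59170954],
       [  0.        , 421.62032746, 208.66183675],
       [  0.        ,   0.        ,   1.        ]]), 'distortion': array([-0.06021698,  0.        ,  0.        ,  0.        ,  0.        ]), 'position': array([0.2916156 , 0.09419331, 1.07732937]), 'orientation': array([-2.09736997,  2.14001723, -0.18017042])}
wrist {'camera_matrix': array([[309.17907507,   0.        , 277.46888614],
       [  0.        , 309.17907507, 209.62249725],
       [  0.        ,   0.        ,   1.        ]]), 'distortion': array([0.01856666, 0.        , 0.        , 0.        , 0.        ]), 'mount': array([[ 9.99999658e-01, -4.50813365e-04, -6.93171759e-04,
         4.93043118e-04],
       [ 5.63059582e-04, -2.42659921e-01,  9.70111254e-01,
        -1.57881240e-01],
       [-6.05544123e-04, -9.70111313e-01, -2.42659584e-01,
         6.55032289e-02],
       [ 0.00000000e+00,  0.00000000e+00,  0.00000000e+00,
         1.00000000e+00]])}
```

View pics/top0.png

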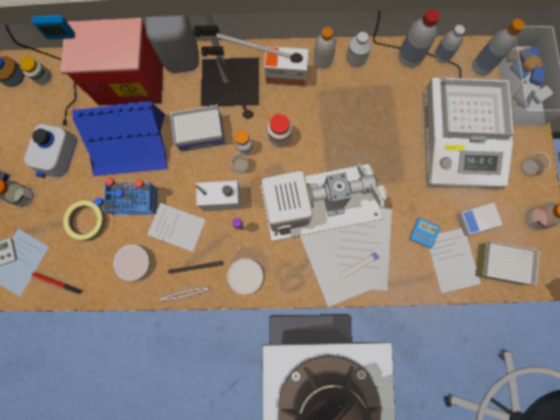

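View pics/side0.png

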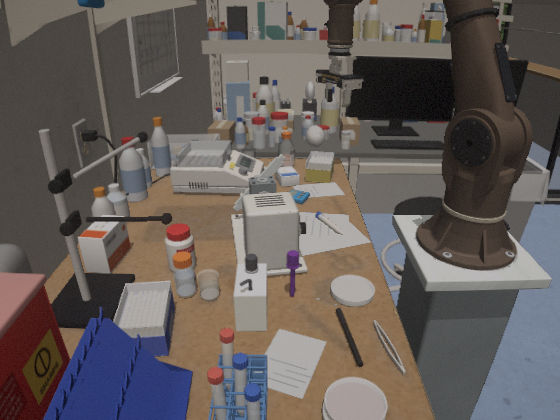

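View pics/wrist0.png

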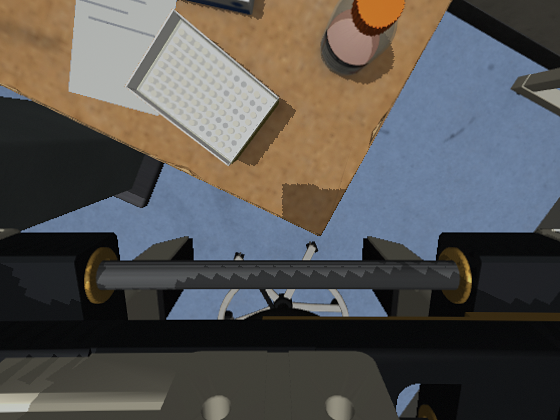

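```bash
cat > h.py <<'E'
import numpy as np, cv2
from scipy.spatial.transform import Rotation as R
from cell import arm, imaging
def cam(n, st=None):
    p=imaging.camera_params(n)
    K=np.array(p['camera_matrix']);D=np.array(p['distortion'])
    if n=='wrist':
        T=np.eye(4);T[:3,:3]=R.from_rotvec(st['ee_rot']).as_matrix();T[:3,3]=st['position']
        M=T@np.array(p['mount']);return K,D,M[:3,:3],M[:3,3]
    return K,D,R.from_rotvec(p['orientation']).as_matrix(),np.array(p['position'])
def ray(c,uv):
    K,D,Rm,o=c
    q=cv2.undistortPoints(np.array([[uv]],float),K,D)[0,0]
    d=Rm@np.array([q[0],q[1],1.]);return o,d/np.linalg.norm(d)
def onz(c,uv,z):
    o,d=ray(c,uv);return o+d*(z-o[2])/d[2]
def proj(c,P):
    K,D,Rm,o=c
    P=np.atleast_2d(np.array(P,float))
    return cv2.projectPoints((P-o)@Rm,np.zeros(3),np.zeros(3),K,D)[0][:,0]
def tri(rays):
    A=np.zeros((3,3));b=np.zeros(3)
    for o,d in rays:
        P=np.eye(3)-np.outer(d,d);A+=P;b+=P@o
    x=np.linalg.solve(A,b)
    return x,[np.linalg.norm((np.eye(3)-np.outer(d,d))@(x-o)) for o,d in rays]
def crop(src,dst,x0,y0,x1,y1,f):
    im=cv2.imread(src)[y0:y1,x0:x1]
    im=cv2.resize(im,None,fx=f,fy=f,interpolation=cv2.INTER_CUBIC)
    for x in range((x0+9)//10*10,x1,10):
        cv2.line(im,(int((x-x0+.5)*f),0),(int((x-x0+.5)*f),8 if x%50 else 18),(0,0,255),1)
        if x%20==0: cv2.putText(im,str(x),(int((x-x0)*f)-10,28),0,.4,(0,0,255),1)
    for y in range((y0+9)//10*10,y1,10):
        cv2.line(im,(0,int((y-y0+.5)*f)),(8,int((y-y0+.5)*f)),(0,0,255),1)
        if y%20==0: cv2.putText(im,str(y),(10,int((y-y0)*f)+5),0,.4,(0,0,255),1)
    cv2.imwrite(dst,im)
E
python3 - <<'E'
from h import *
crop('pics/top0.png','pics/top0a.png',180,140,290,240,7)
crop('pics/top0.png','pics/top0b.png',260,150,395,250,5.9)
crop('pics/side0.png','pics/side0a.png',220,170,330,320,4)
crop('pics/side0.png','pics/side0b.png',230,150,310,210,8)
E
```

```text
(no output)
```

View pics/top0a.png

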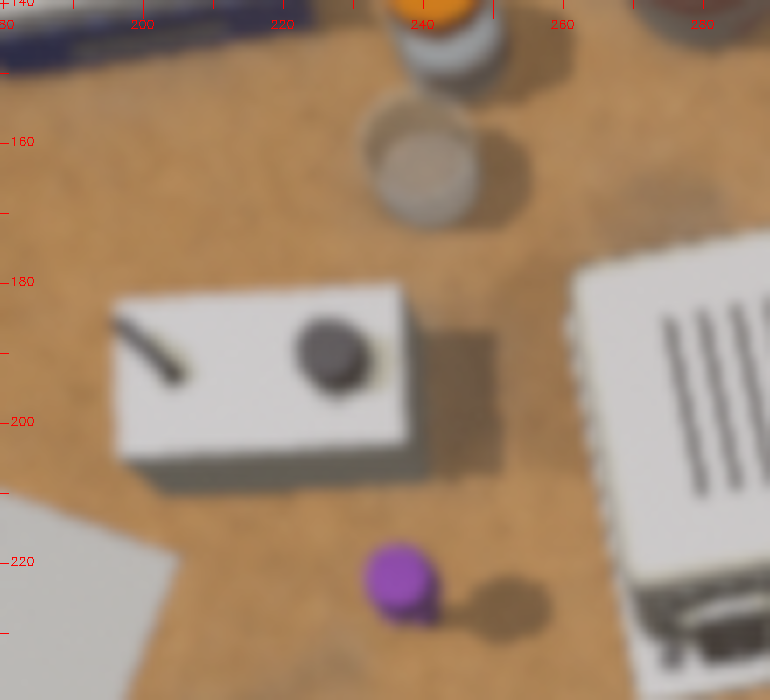

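View pics/top0b.png

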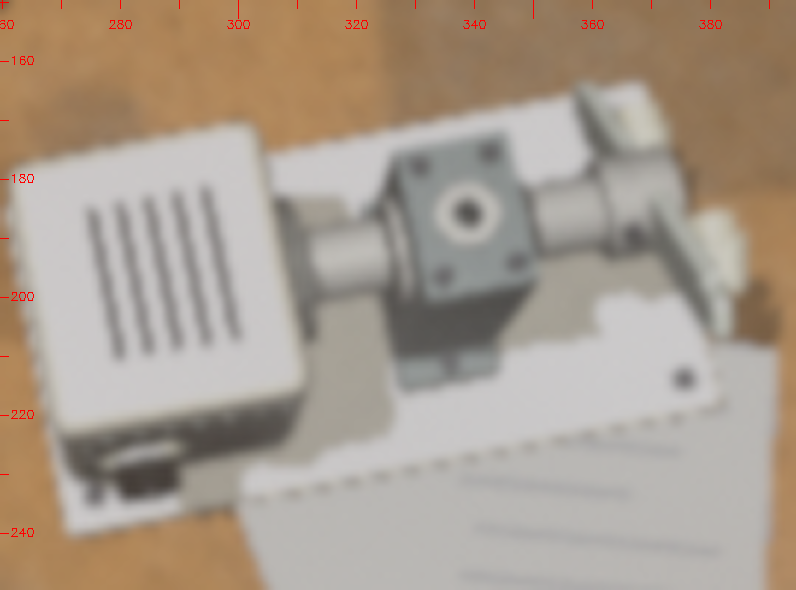

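View pics/side0a.png

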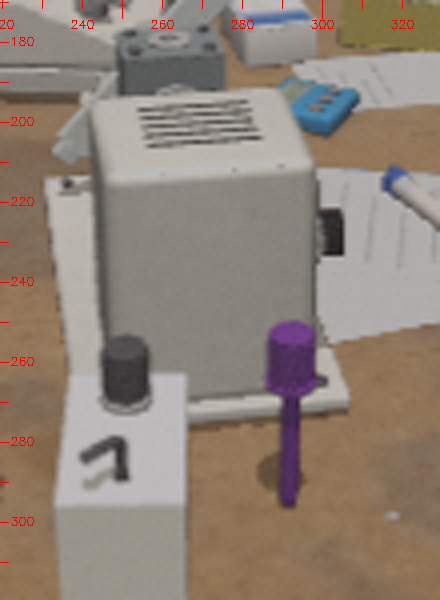

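View pics/side0b.png

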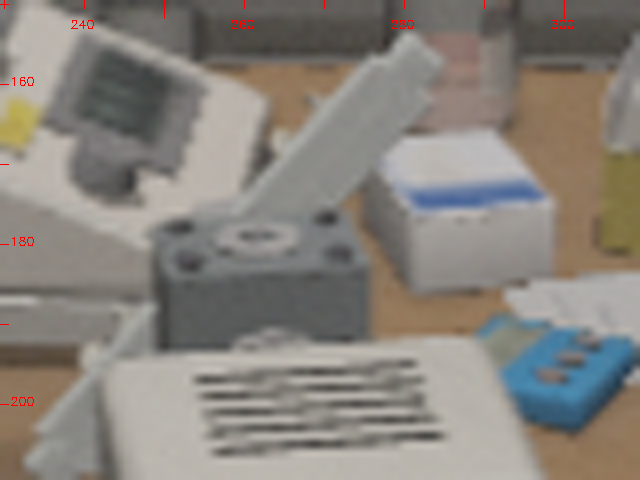

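```bash
python3 - <<'E'
from h import *
np.set_printoptions(precision=4,suppress=True)
t=cam('top');s=cam('side');st=arm.observe()
print('guide top',onz(t,(339,186),.158),'side',onz(s,(261.5,179),.158),tri([ray(t,(339,186)),ray(s,(261.5,179))]))
print('pin head top', onz(t,(226.7,190),.110),'side',onz(s,(250.5,255),.110),tri([ray(t,(226.7,190)),ray(s,(250.5,255))]))
for n,uv in dict(a=(196.2,182.3),b=(237,180.5),c=(238,202.8),d=(196.7,205)).items(): print('block',n,onz(t,uv,.08))
for n,uv in dict(a=(328.5,176),b=(345,173),c=(351,196),d=(331.5,200)).items(): print('brg',n,onz(t,uv,.155))
for n,uv in dict(a=(262,178),b=(300,171.5),c=(311,215),d=(272,223)).items(): print('mot',n,onz(t,uv,.156))
print('purple',onz(t,(237,222),.104), 'petri',onz(t,(245,277),.01),'beaker',onz(t,(240,165),.0))
g=onz(t,(339,186),.158)
print(np.linalg.norm(g-np.array([0,0,.158])))
print(R.from_rotvec(st['ee_rot']).as_matrix())
E
```

```text
guide top [ 0.5113 -0.0261  0.158 ] side [ 0.5117 -0.0251  0.158 ] (array([ 0.5116, -0.0262,  0.1575]), [np.float64(0.00020216043165331102), np.float64(0.00020216043165303932)])
pin head top [0.519  0.2325 0.11  ] side [0.5209 0.2295 0.11  ] (array([0.5197, 0.2323, 0.1116]), [np.float64(0.0010324989279776905), np.float64(0.0010324989279775461)])
block a [0.5471 0.312  0.08  ]
block b [0.5493 0.2117 0.08  ]
block c [0.4937 0.2092 0.08  ]
block d [0.4904 0.3097 0.08  ]
brg a [ 0.5357 -0.0039  0.155 ]
brg b [ 0.5419 -0.0414  0.155 ]
brg c [ 0.4885 -0.0523  0.155 ]
brg d [ 0.4803 -0.0083  0.155 ]
mot a [0.5341 0.1462 0.156 ]
mot b [0.5473 0.0601 0.156 ]
mot c [0.4472 0.0385 0.156 ]
mot d [0.4311 0.1252 0.156 ]
purple [0.443  0.2088 0.104 ] petri [0.3177 0.1999 0.01  ] beaker [0.6122 0.2132 0.    ]
0.5119480626250241
[[ 0.441  -0.0006  0.8975]
 [-0.8975  0.001   0.441 ]
 [-0.0011 -1.     -0.0001]]
```

The guide is at about (0.511, -0.026), the pin at (0.520, 0.2325), and the rotator is yawed about 0.18 rad. Next I move over the guide for a closer look.

>>> {"fn": "send_rows", "kwargs": {
  "steps": [
    [0.5, 0, -5, 0, 0],
    [0.5, -32.8, -9.4, 40, -1.11],
    [0.5, -32.8, -9.4, 40, -1.11],
    [0.5, -32.8, -9.4, 40, -1.11],
    [0.5, -32.8, -9.4, 40, -1.11],
    [0.5, -32.8, -9.4, 40, -1.11],
    [0.5, -32.8, -9.4, 40, -1.11],
    [0.5, -32.8, -9.4, 40, -1.11],
    [0.5, -32.8, -9.4, 40, -1.11],
    [0.5, -32.8, -9.4, 40, -1.11],
    [0.5, -32.8, -9.4, 40, -1.11],
    [0.5, -32.8, -9.4, 40, -1.11]
  ]
}}

```text
clock: 1.65
position: [0.4894, -0.0915, 0.3204]
ee_rot: [-1.571, 0.005, -0.004]
force: [0.5, 0.1, -0.5]
width: 0.502
```

```bash
python3 - <<'E'
from h import *
np.set_printoptions(precision=4,suppress=True)
s=arm.observe(); print(s['clock'],s['position'],s['joints']);print(R.from_rotvec(s['ee_rot']).as_matrix())
cv2.imwrite('pics/w1.png',imaging.get_image('wrist'))
import pickle; pickle.dump(s,open('w1.pkl','wb'))
E
```

```text
1.65 [ 0.4894 -0.0915  0.3204] [ 0.4544  0.196  -0.45    1.6962  0.0894  1.2706 -0.0204]
[[ 1.     -0.0009  0.0056]
 [-0.0056 -0.0006  1.    ]
 [-0.0009 -1.     -0.0006]]
```

View pics/w1.png

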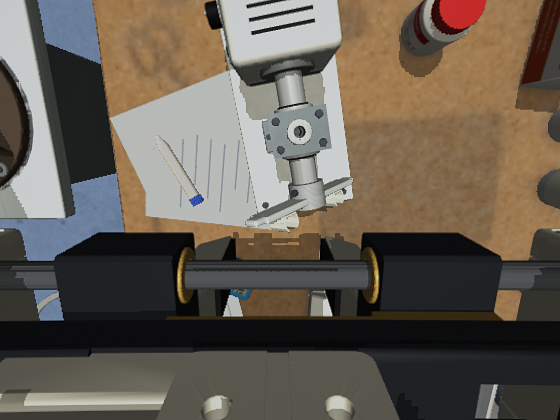

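```bash
python3 - <<'E'
from h import *
crop('pics/w1.png','pics/w1a.png',225,60,365,240,5)
E
```

```text
(no output)
```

View pics/w1a.png

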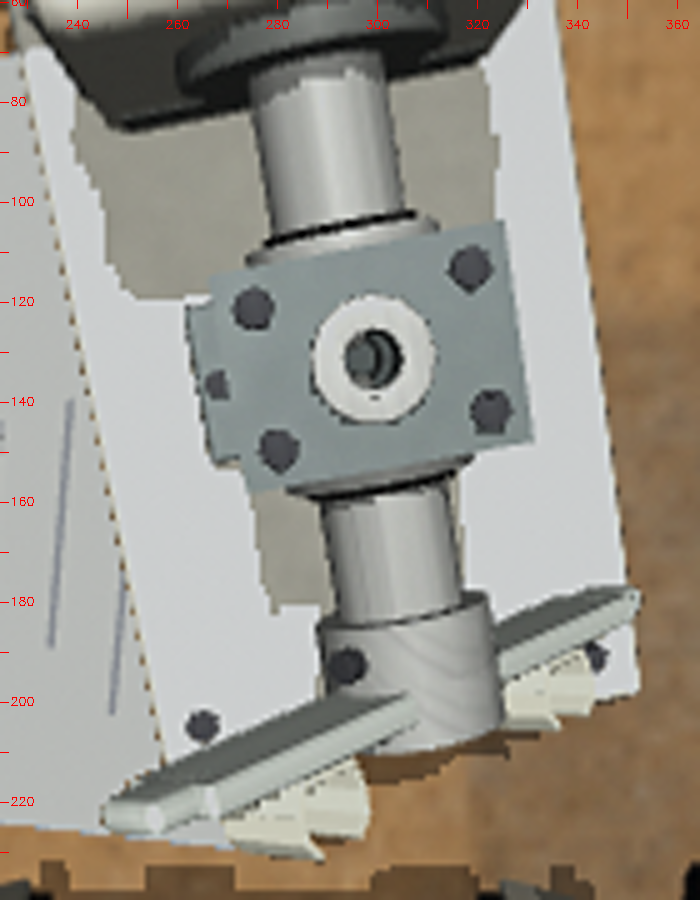

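```bash
python3 - <<'E'
from h import *
import pickle
np.set_printoptions(precision=4,suppress=True)
s=pickle.load(open('w1.pkl','rb'));w=cam('wrist',s);t=cam('top');sd=cam('side')
print(onz(w,(299.5,131),.158), tri([ray(w,(299.5,131)),ray(t,(339,186)),ray(sd,(261.5,179))]))
c=[onz(w,p,.155) for p in [(267,115),(325,103.5),(331,147.5),(274.5,157.5)]]
for q in c: print(q)
x=((c[1]-c[0])+(c[2]-c[3]))/2; y=((c[0]-c[3])+(c[1]-c[2]))/2
print(np.hypot(*x[:2]),np.arctan2(x[1],x[0]),np.hypot(*y[:2]),np.arctan2(-y[0],y[1]),sum(c)/4)
g=np.array([.5115,-.026,0])
for yaw in (.15,.18):
  X=np.array([np.cos(yaw),np.sin(yaw),0]);Y=np.array([-np.sin(yaw),np.cos(yaw),0])
  for lean in (.5,.6,.7):
    ax=g-.078*Y+[0,0,.115]; u=-np.sin(lean)*X+[0,0,np.cos(lean)]
    v=np.cos(lean)*X+[0,0,np.sin(lean)]
    pts=[ax+.096*u+a*.009*v+b*.004*Y for a in(-1,1) for b in (-1,1)]
    print(yaw,lean,proj(w,pts).round(1).tolist(),'side',proj(sd,ax+.096*u))
E
```

```text
[ 0.5125 -0.0258  0.158 ] (array([ 0.5119, -0.026 ,  0.1576]), [np.float64(0.0006685996241670246), np.float64(0.0005507622469531974), np.float64(0.0001367414328579679)])
[ 0.4801 -0.0101  0.155 ]
[0.5376 0.0003 0.155 ]
[ 0.5452 -0.0424  0.155 ]
[ 0.4872 -0.0521  0.155 ]
0.0586560801500558 0.1730558831898564 0.04298668042053478 0.17144679789042783 [ 0.5125 -0.0261  0.155 ]
0.15 0.5 [[257.2, 227.4], [255.7, 219.5], [273.3, 227.7], [271.9, 219.5]] side [[276.4315 151.0241]]
0.15 0.6 [[249.8, 226.8], [248.3, 219.1], [264.3, 227.7], [262.9, 219.6]] side [[279.66   152.7884]]
0.15 0.7 [[243.3, 226.0], [241.9, 218.3], [256.1, 227.4], [254.7, 219.5]] side [[282.6549 154.8513]]
0.18 0.5 [[260.0, 228.6], [258.3, 220.7], [276.1, 228.4], [274.5, 220.3]] side [[275.4268 150.8986]]
0.18 0.6 [[252.6, 228.2], [250.9, 220.5], [267.2, 228.7], [265.5, 220.7]] side [[278.6404 152.6308]]
0.18 0.7 [[246.2, 227.5], [244.5, 219.9], [259.0, 228.6], [257.3, 220.7]] side [[281.6208 154.6628]]
```

>>> {"fn": "send_rows", "kwargs": {
  "steps": [
    [0.5, 2.9, 4, 29.1, 0],
    [0.5, 2.9, 4, 29.1, 0],
    [0.5, 2.9, 4, 29.1, 0],
    [0.5, 2.9, 4, 29.1, 0],
    [0.5, 2.9, 4, 29.1, 0],
    [0.5, 2.9, 5, 29.1, 0],
    [0.5, 2.9, 5, 29.1, 0],
    [0.5, 2.9, 5, 29.1, 0]
  ]
}}

```text
clock: 2.7
position: [0.5207, 0.1985, 0.2709]
ee_rot: [-1.572, 0.006, -0.006]
force: [-0.6, -0.6, 0.1]
width: 0.503
```

```bash
python3 - <<'E'
from h import *
np.set_printoptions(precision=4,suppress=True)
s=arm.observe(); print(s['clock'],s['position'],s['joints']);print(R.from_rotvec(s['ee_rot']).as_matrix())
cv2.imwrite('pics/w2.png',imaging.get_image('wrist'))
import pickle; pickle.dump(s,open('w2.pkl','wb'))
crop('pics/w2.png','pics/w2a.png',180,80,380,240,4)
E
```

```text
2.7 [0.5207 0.1985 0.2709] [-0.0249  0.3546 -0.5871  1.6387  0.2079  1.2115 -0.6641]
[[ 1.      0.0002  0.0072]
 [-0.0072 -0.001   1.    ]
 [ 0.0002 -1.     -0.001 ]]
```

View pics/w2a.png

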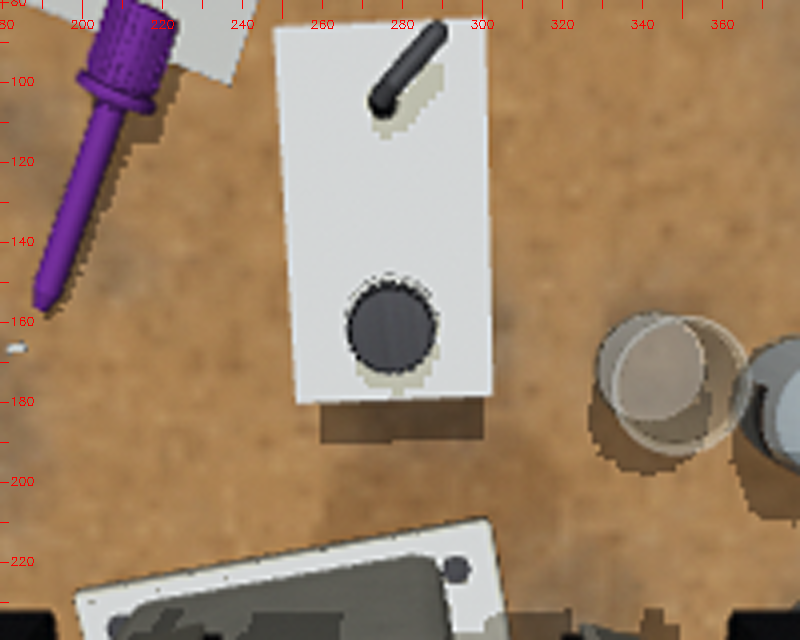

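```bash
python3 - <<'E'
from h import *
import pickle
np.set_printoptions(precision=4,suppress=True)
s=pickle.load(open('w2.pkl','rb'));w=cam('wrist',s);t=cam('top');sd=cam('side')
print(onz(w,(276.7,161.5),.110),tri([ray(w,(276.7,161.5)),ray(t,(226.7,190)),ray(sd,(250.5,255))]))
for p in [(248.5,86),(300,84),(302,178.5),(254,180)]: print(onz(w,p,.08))
P=onz(w,(276.7,161.5),.110); Rm=R.from_rotvec(s['ee_rot']).as_matrix()
print((Rm.T@(np.array([P[0],P[1],.086])-s['position']))*100)
print('purple',onz(w,(190,155),0),onz(w,(207,103),.078))
E
```

```text
[0.521  0.2342 0.11  ] (array([0.5201, 0.2332, 0.1117]), [np.float64(0.001451251920353634), np.float64(0.0016919643773998948), np.float64(0.0008251259299380425)])
[0.4919 0.3105 0.08  ]
[0.5461 0.312  0.08  ]
[0.5494 0.2121 0.08  ]
[0.495  0.2108 0.08  ]
[-0.0042 18.4815  3.5852]
purple [0.4023 0.2337 0.    ] [0.4466 0.294  0.078 ]
```

```bash
python3 - <<'E'
from h import *
import pickle
np.set_printoptions(precision=4,suppress=True)
s=pickle.load(open('w2.pkl','rb'));w=cam('wrist',s);t=cam('top');sd=cam('side')
print(tri([ray(t,(236.8,222)),ray(sd,(291,252))]),tri([ray(w,(208,103)),ray(sd,(291,266))]),tri([ray(w,(190.5,155)),ray(sd,(290,295))]))
crop('pics/w2.png','pics/w2b.png',150,0,290,180,4)
E
```

```text
(array([0.4443, 0.2092, 0.1039]), [np.float64(0.0012424127084125606), np.float64(0.0012424127084125634)]) (array([0.4524, 0.2894, 0.1256]), [np.float64(0.005290964103361729), np.float64(0.005290964103361794)]) (array([0.4302, 0.2398, 0.0331]), [np.float64(0.01771663665073307), np.float64(0.01771663665073298)])
```

View pics/w2b.png

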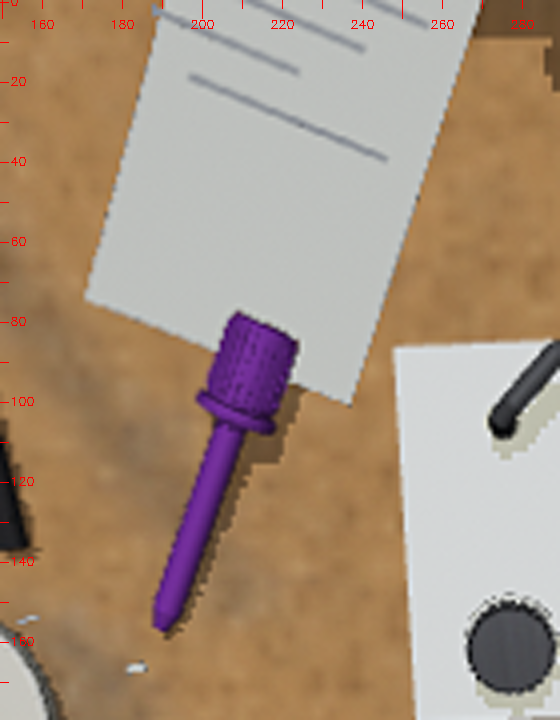

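>>> {"fn": "send_rows", "kwargs": {
  "steps": [
    [0.5, 0, 6, 3.5, 0],
    [0.5, 0, 12, 3.55, 0],
    [0.5, 0, 15, 3.55, 0],
    [0.5, 0, 17, 3.55, 0],
    [0.5, 0, 18.3, 3.55, 0],
    [0.5, 0, 18.3, 3.55, 0],
    [0.5, 0, 18.3, 3.55, 0]
  ]
}}

```text
clock: 3.62
position: [0.5211, 0.2364, 0.0888]
ee_rot: [-1.57, 0.002, -0.005]
force: [-0.4, -0.4, 0.5]
width: 0.5
```

>>> {"fn": "send_rows", "kwargs": {
  "steps": [
    [0.1, 0, 0, 0, 0],
    [0.1, 0, 0, 0, 0],
    [0.1, 0, 0, 0, 0],
    [0.1, 0, 0, 0, 0],
    [0.1, 0, 0, 0, 0],
    [0.1, 0, 0, 0, 0]
  ],
  "squeeze": 20
}}

```text
clock: 4.38
position: [0.5206, 0.2363, 0.088]
ee_rot: [-1.571, 0.003, -0.004]
force: [-1.3, -0.4, 5.9]
width: 0.232
```

```bash
python3 - <<'E'
from h import *
np.set_printoptions(precision=4,suppress=True)
s=arm.observe(); print(s['clock'],s['position'],s['force'],s['width']);print(R.from_rotvec(s['ee_rot']).as_matrix())
cv2.imwrite('pics/s2.png',imaging.get_image('side'))
crop('pics/s2.png','pics/s2a.png',190,180,340,320,5)
E
```

```text
4.375 [0.5206 0.2363 0.088 ] [-1.2709 -0.3746  5.9141] 0.2320650671561747
[[ 1.      0.0005  0.0041]
 [-0.0041  0.0002  1.    ]
 [ 0.0005 -1.      0.0002]]
```

View pics/s2a.png

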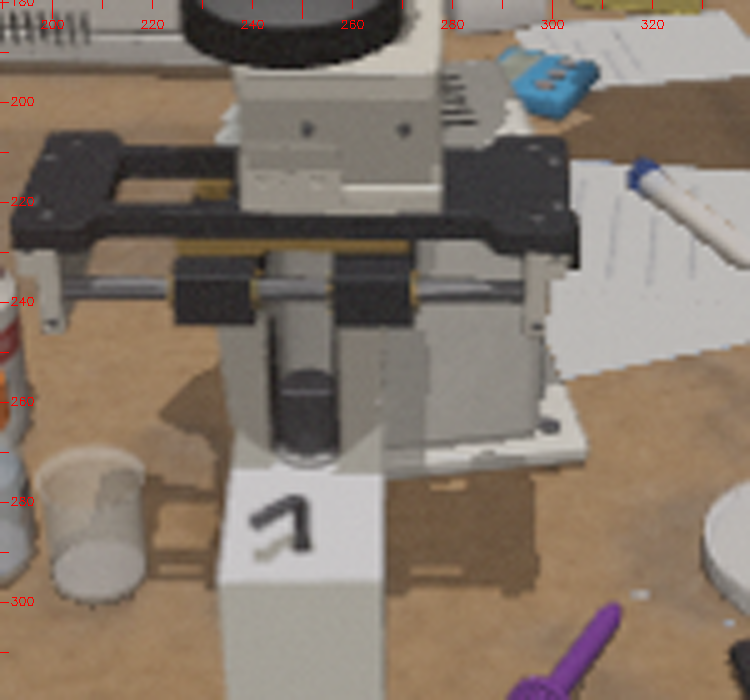

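>>> {"fn": "send_rows", "kwargs": {
  "steps": [
    [0.1, 0, -1, 0, 0],
    [0.1, 0, -4, 0, 0],
    [0.1, 0, -9, 0, 0],
    [0.1, 0, -15, 0, 0],
    [0.1, 0, -19, 0, 0],
    [0.1, 0, -20, 0, 0],
    [0.1, 0, -20, 0, 0]
  ]
}}

```text
clock: 5.3
position: [0.5201, 0.2361, 0.2875]
ee_rot: [-1.571, 0.003, -0.003]
force: [0.1, -0.3, -2.9]
width: 0.234
```

```bash
python3 - <<'E'
from h import *
import pickle
np.set_printoptions(precision=4,suppress=True)
s=arm.observe(); print(s['clock'],s['position'],s['force'],s['width']);print(R.from_rotvec(s['ee_rot']).as_matrix())
pickle.dump(s,open('w3.pkl','wb'))
for n in ('side','wrist','top'): cv2.imwrite(f'pics/{n}3.png',imaging.get_image(n))
p=proj(cam('side'),[s['position'],s['position']-[0,0,.08]]);print(p)
p=proj(cam('top'),[s['position'],s['position']-[0,0,.08]]);print(p)
crop('pics/side3.png','pics/s3a.png',180,90,330,270,4)
crop('pics/top3.png','pics/t3a.png',170,140,300,240,6)
E
```

```text
5.3 [0.5201 0.2361 0.2875] [ 0.0624 -0.2794 -2.8602] 0.23357840964374038
[[ 1.     -0.0001  0.004 ]
 [-0.004  -0.0003  1.    ]
 [-0.0001 -1.     -0.0003]]
[[247.3687 165.7971]
 [248.9193 209.4574]]
[[212.0502 168.9244]
 [218.6088 179.221 ]]
```

View pics/s3a.png

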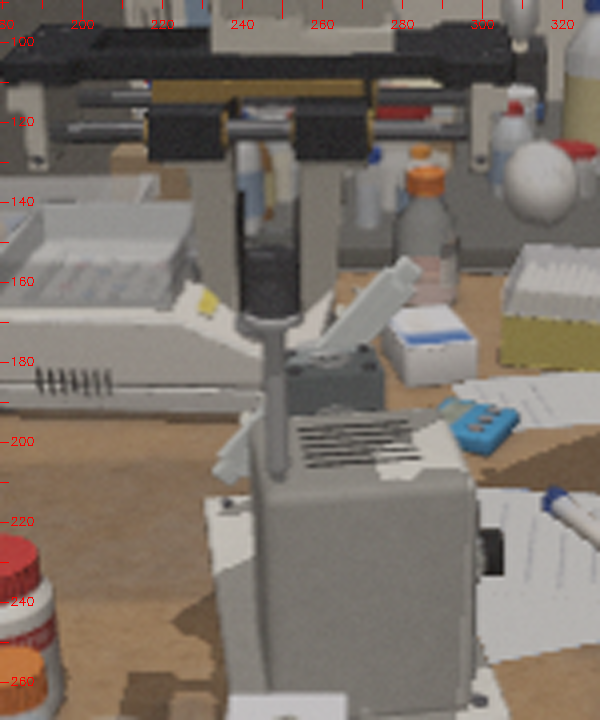

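View pics/t3a.png

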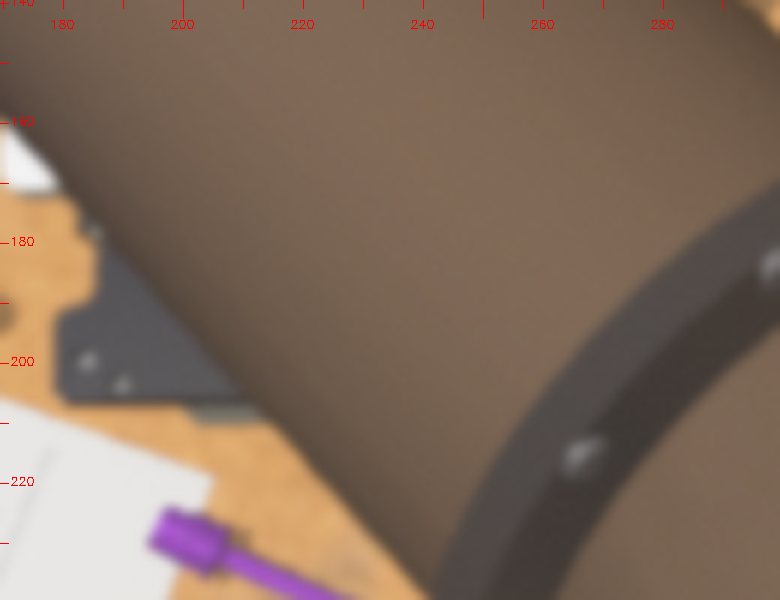

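View pics/wrist3.png

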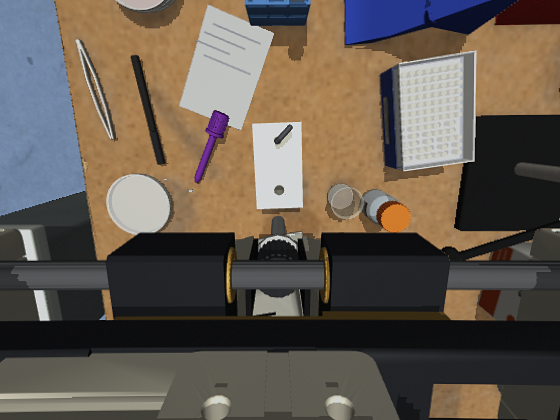

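```bash
python3 - <<'E'
from h import *
import pickle
np.set_printoptions(precision=4,suppress=True)
s=pickle.load(open('w3.pkl','rb'));w=cam('wrist',s)
print(onz(w,(279.3,190),.08))
c=s['position'].copy()
print('pred head rim', proj(w,[c+[0,dy,.024+dz] for dy in(-.002,) for dz in(0,)]), [proj(w,c+[0,y+.011,.022]).round(1).tolist() for y in (-.004,-.002,0,.002)])
print('nose pred',[proj(w,c+[0,y,-.08]).round(1).tolist() for y in (-.004,-.002,0,.002)])
crop('pics/wrist3.png','pics/w3a.png',230,160,330,320,5)
E
```

```text
[0.523  0.2337 0.08  ]
pred head rim [[276.0617 278.1075]] [[[276.0, 258.6]], [[275.9, 254.7]], [[275.9, 250.7]], [[275.9, 246.7]]]
nose pred [[[276.6, 220.9]], [[276.6, 218.5]], [[276.6, 216.1]], [[276.6, 213.6]]]
```

View pics/w3a.png

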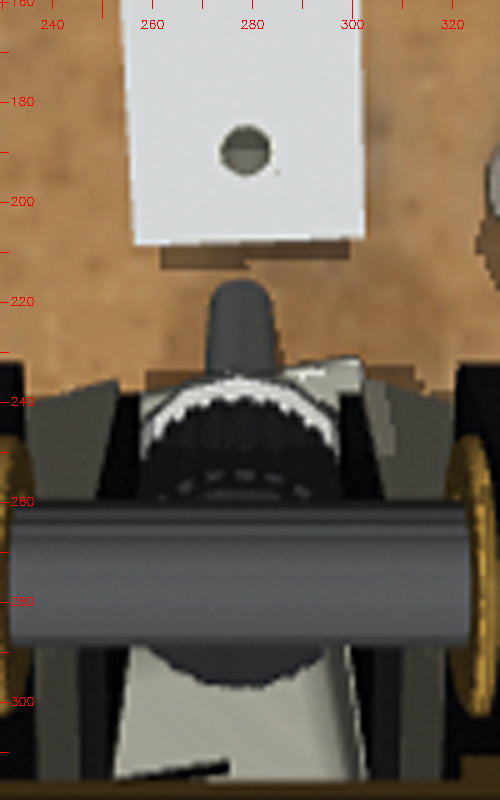

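>>> {"fn": "send_rows", "kwargs": {
  "steps": [
    [0.1, -0.2, 0, -5, 0],
    [0.1, -0.4, 0, -11, 0],
    [0.1, -0.6, 0, -17, 0],
    [0.1, -0.77, 0, -22, 0],
    [0.1, -0.77, 0, -25, 0],
    [0.1, -0.77, 1, -26, 0],
    [0.1, -0.77, 3, -26, 0],
    [0.1, -0.77, 3.5, -26, 0],
    [0.1, -0.77, 3.5, -26, 0],
    [0.1, -0.77, 3.5, -26, 0]
  ]
}}

```text
clock: 6.7
position: [0.5119, -0.023, 0.2532]
ee_rot: [-1.571, 0.002, -0.003]
force: [-0.2, 0.4, -0.5]
width: 0.232
```

```bash
python3 - <<'E'
from h import *
import pickle
np.set_printoptions(precision=4,suppress=True)
s=arm.observe(); print(s['clock'],s['position'],s['force'],s['width']);print(R.from_rotvec(s['ee_rot']).as_matrix())
pickle.dump(s,open('w4.pkl','wb'))
for n in ('side','wrist'): cv2.imwrite(f'pics/{n}4.png',imaging.get_image(n))
crop('pics/side4.png','pics/s4a.png',220,110,310,220,6)
crop('pics/wrist4.png','pics/w4a.png',230,140,330,310,5)
E
```

```text
6.7 [ 0.5119 -0.023   0.2532] [-0.2054  0.3863 -0.5391] 0.23247842415468714
[[ 1.      0.0007  0.0031]
 [-0.0031  0.0002  1.    ]
 [ 0.0007 -1.      0.0002]]
```

View pics/s4a.png

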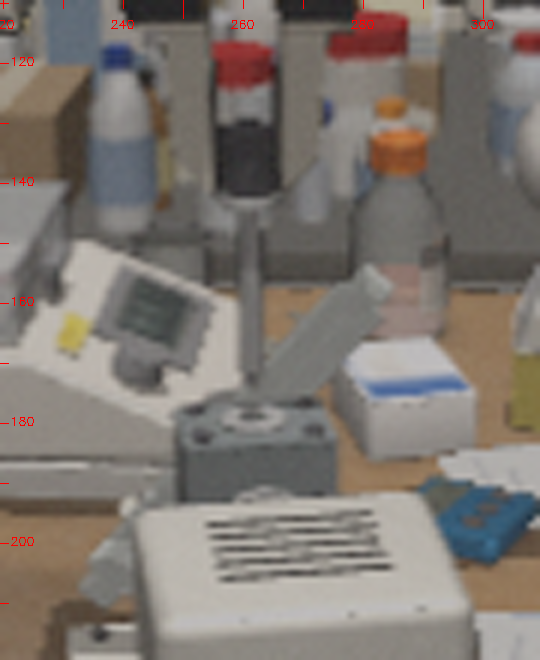

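View pics/w4a.png

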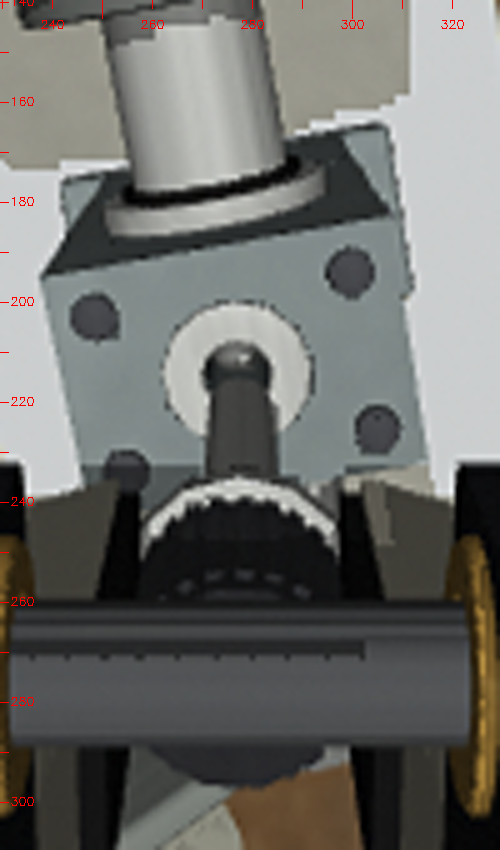

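```bash
python3 - <<'E'
from h import *
import pickle
np.set_printoptions(precision=4,suppress=True)
s=pickle.load(open('w4.pkl','rb'));w=cam('wrist',s)
print('guide',onz(w,(277,214.5),.158)); print('s', onz(w,(277,200.3),.158),onz(w,(262.3,214.5),.158),onz(w,(292,214.5),.158))
c=s['position']
for y in(-.004,-.002,0): print(proj(w,c+[.0013,y,-.082]),proj(w,c+[.0013,y+.0025,-.082]))
E
```

```text
guide [ 0.5123 -0.0258  0.158 ]
s [ 0.5123 -0.0134  0.158 ] [ 0.4998 -0.0257  0.158 ] [ 0.525  -0.0258  0.158 ]
[[278.1626 220.2484]] [[278.1528 217.2599]]
[[278.1547 217.8588]] [[278.1448 214.8588]]
[[278.1468 215.4599]] [[278.1369 212.4482]]
```

>>> {"fn": "send_rows", "kwargs": {
  "steps": [
    [0.1, -0.08, 0, -0.13, 0],
    [0.1, -0.08, 0.5, -0.13, 0],
    [0.1, -0.08, 1.0, -0.13, 0],
    [0.1, -0.08, 1.4, -0.13, 0],
    [0.1, -0.08, 1.8, -0.13, 0],
    [0.1, -0.08, 1.8, -0.13, 0]
  ]
}}

```text
clock: 7.55
position: [0.5107, -0.0249, 0.2344]
ee_rot: [-1.571, 0.003, -0.003]
force: [0.2, -0.0, -1.1]
width: 0.234
```

>>> {"fn": "send_rows", "kwargs": {
  "steps": [
    [0.1, 0, 0.4, 0, 0],
    [0.1, 0, 0.8, 0, 0],
    [0.1, 0, 1.2, 0, 0],
    [0.1, 0, 1.6, 0, 0],
    [0.1, 0, 1.8, 0, 0],
    [0.1, 0, 1.8, 0, 0]
  ]
}}

```text
clock: 8.3
position: [0.5108, -0.025, 0.2165]
ee_rot: [-1.571, 0.003, -0.003]
force: [2.2, 1.6, -2.5]
width: 0.233
```

>>> {"fn": "send_rows", "kwargs": {
  "steps": [
    [0.3, 0, 0, 0, 0],
    [0.5, 0, 0, 0, 0],
    [0.5, 0, 0, 0, 0],
    [0.5, 0, 0, 0, 0],
    [0.5, 0, -2, 0, 0],
    [0.5, 0, -5, 0, 0],
    [0.5, 0, -8, 0, 0],
    [0.5, 0, -8, 0, 0]
  ]
}}

```text
clock: 9.3
position: [0.512, -0.0248, 0.299]
ee_rot: [-1.571, -0.0, -0.007]
force: [-0.2, 0.3, 0.3]
width: 0.506
```

```bash
python3 - <<'E'
from h import *
import pickle
np.set_printoptions(precision=4,suppress=True)
s=arm.observe(); print(s['clock'],s['position'],s['force'],s['width']);print(R.from_rotvec(s['ee_rot']).as_matrix())
pickle.dump(s,open('w5.pkl','wb'))
for n in ('side','wrist'): cv2.imwrite(f'pics/{n}5.png',imaging.get_image(n))
crop('pics/side5.png','pics/s5a.png',220,110,310,220,6)
crop('pics/wrist5.png','pics/w5a.png',200,140,350,310,4)
a=np.hstack([cv2.imread('pics/s5a.png'),cv2.resize(cv2.imread('pics/w5a.png'),(600,660))])
cv2.imwrite('pics/c5.png',cv2.resize(a,(800,int(660*800/a.shape[1]))))
E
```

```text
9.3 [ 0.512  -0.0248  0.299 ] [-0.2059  0.3121  0.3063] 0.5060659125526346
[[ 1.      0.0042  0.0042]
 [-0.0042 -0.0002  1.    ]
 [ 0.0042 -1.     -0.0002]]
```

View pics/s5a.png

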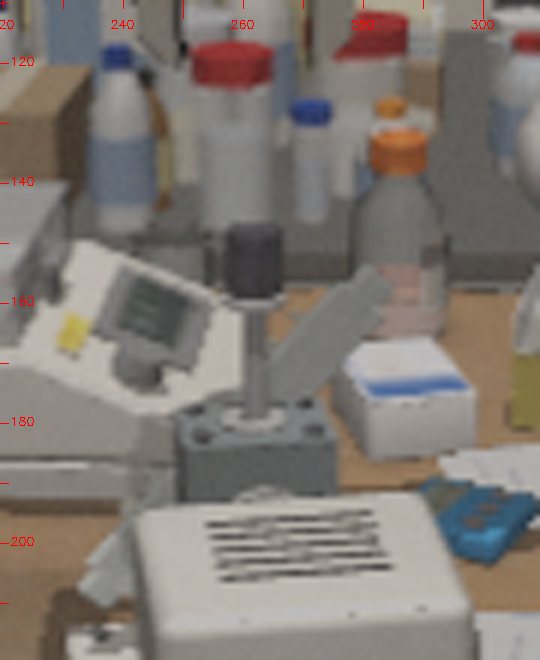

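View pics/wrist5.png

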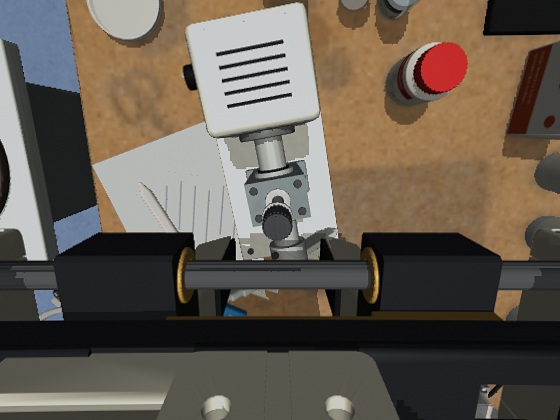

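>>> {"fn": "send_rows", "kwargs": {
  "steps": [
    [0.5, -3.6, 0, -8.7, -0.176],
    [0.5, -3.6, 0, -8.7, -0.176],
    [0.5, -3.6, 4, -8.7, -0.176],
    [0.5, -3.6, 8, -8.7, -0.176],
    [0.5, -3.6, 8.5, -8.7, -0.176],
    [0.5, -3.6, 8.5, -8.7, -0.176]
  ]
}}

```text
clock: 10.15
position: [0.4745, -0.1117, 0.212]
ee_rot: [-1.566, -0.135, 0.136]
force: [-0.0, 0.5, 1.2]
width: 0.498
```

```bash
cat > look.py <<'E'
from h import *
import sys,pickle
np.set_printoptions(precision=4,suppress=True)
tag=sys.argv[1]; cams=sys.argv[2].split(',')
s=arm.observe(); pickle.dump(s,open(f'{tag}.pkl','wb'))
M=R.from_rotvec(s['ee_rot']).as_matrix()
yaw=.172;X=np.array([np.cos(yaw),np.sin(yaw),0]);Y=np.array([-np.sin(yaw),np.cos(yaw),0])
g=np.array([.512,-.026,0]);d=s['position']-g
print('t',s['clock'],'pos',s['position'],'loc xy',d@X,d@Y,'F loc',s['force']@X,s['force']@Y,s['force'][2],'w',s['width'],'toolx ang',np.arctan2(M[1,0],M[0,0]))
for n in cams:
    if n: cv2.imwrite(f'pics/{n}{tag}.png',imaging.get_image(n))
if 'side' in cams: crop(f'pics/side{tag}.png',f'pics/s{tag}.png',215,100,325,220,6)
E
python3 look.py 6 side,wrist
```

```text
t 10.15 pos [ 0.4745 -0.1117  0.212 ] loc xy -0.051604463660629936 -0.07803039450968209 F loc 0.05613829515473613 0.4983572773345348 1.1543402176359057 w 0.4980345515774988 toolx ang 0.1723128155875204
```

View pics/s6.png

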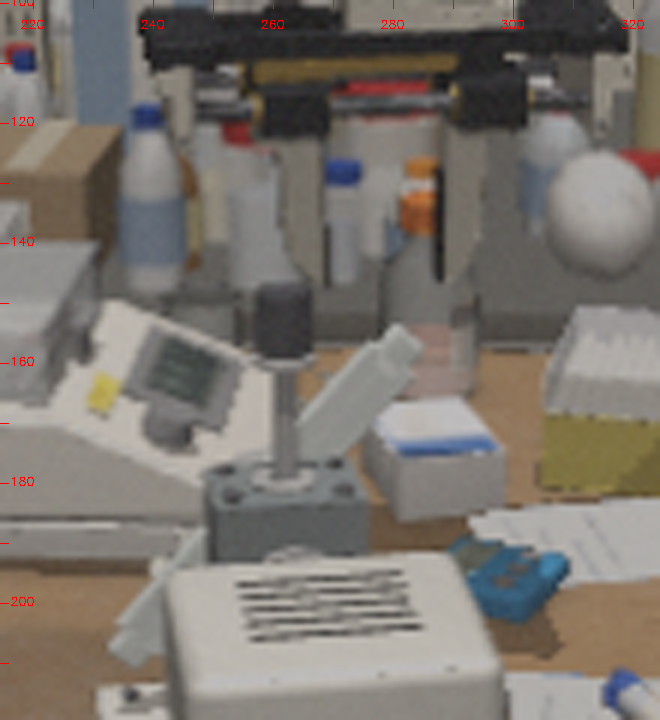

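View pics/wrist6.png

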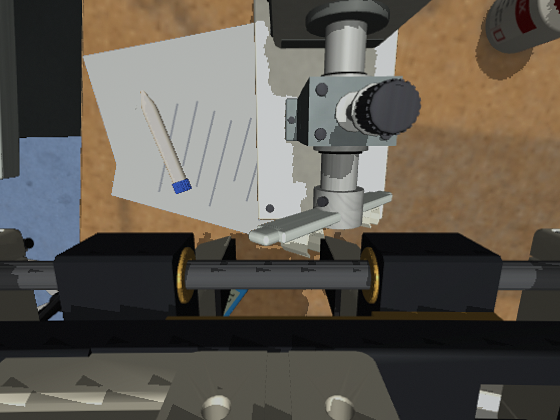

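```bash
python3 - <<'E'
from h import *
import pickle
np.set_printoptions(precision=4,suppress=True)
s=pickle.load(open('6.pkl','rb'));w=cam('wrist',s);sd=cam('side')
yaw=.172;X=np.array([np.cos(yaw),np.sin(yaw),0]);Y=np.array([-np.sin(yaw),np.cos(yaw),0]);g=np.array([.512,-.026,0])
for th in(-.6,-.67,-.74):
  for yy in (-.064,-.074,-.082):
    P=g+yy*Y+X*.096*np.sin(th)+[0,0,.115+.096*np.cos(th)]
    print(th,yy,proj(w,P),proj(sd,P))
crop('pics/wrist6.png','pics/w6a.png',220,180,340,270,6)
E
```

```text
-0.6 -0.064 [[271.9621 220.6714]] [[279.6263 154.4368]]
-0.6 -0.074 [[272.0384 236.7364]] [[278.9729 153.1711]]
-0.6 -0.082 [[272.0977 249.2942]] [[278.4585 152.1747]]
-0.67 -0.064 [[263.1112 218.8455]] [[281.7663 155.8483]]
-0.67 -0.074 [[263.2986 234.605 ]] [[281.0957 154.573 ]]
-0.67 -0.082 [[263.4442 246.9294]] [[280.5676 153.569 ]]
-0.74 -0.064 [[255.135  216.9351]] [[283.7798 157.3996]]
-0.74 -0.074 [[255.4177 232.3741]] [[283.0932 156.1137]]
-0.74 -0.082 [[255.6375 244.4535]] [[282.5526 155.1012]]
```

View pics/w6a.png

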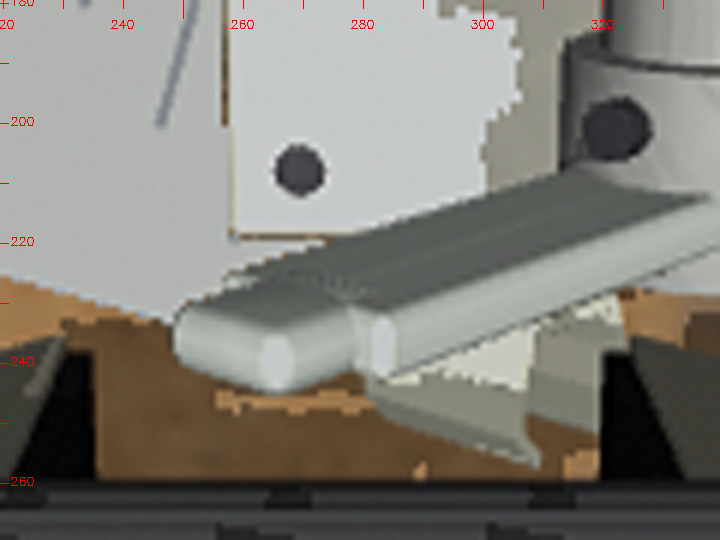

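>>> {"fn": "send_rows", "kwargs": {
  "steps": [
    [0.5, 0, 1.5, 0, 0],
    [0.5, 0, 3, 0, 0],
    [0.5, 0, 3.6, 0, 0],
    [0.5, 0, 3.6, 0, 0]
  ]
}}

```text
clock: 10.75
position: [0.474, -0.1118, 0.1751]
ee_rot: [-1.566, -0.134, 0.136]
force: [-0.6, -1.0, 0.2]
width: 0.502
```

>>> {"fn": "send_rows", "kwargs": {
  "steps": [
    [0.5, 0.4, 0, 0, 0],
    [0.5, 0.7, 0, 0, 0],
    [0.5, 1, 0, 0, 0],
    [0.5, 1.3, 0, 0, 0],
    [0.5, 1.3, 0, 0, 0]
  ]
}}

```text
clock: 11.38
position: [0.48, -0.1111, 0.1749]
ee_rot: [-1.568, -0.122, 0.145]
force: [-27.0, -2.9, 21.7]
width: 0.501
```

```bash
python3 look.py 7 side
```

```text
t 11.375 pos [ 0.48   -0.1111  0.1749] loc xy -0.04611584563441434 -0.07835923717626149 F loc -27.138723170008276 1.7624974511433207 21.693823163518996 w 0.5014143236087377 toolx ang 0.17021100996020355
```

View pics/s7.png

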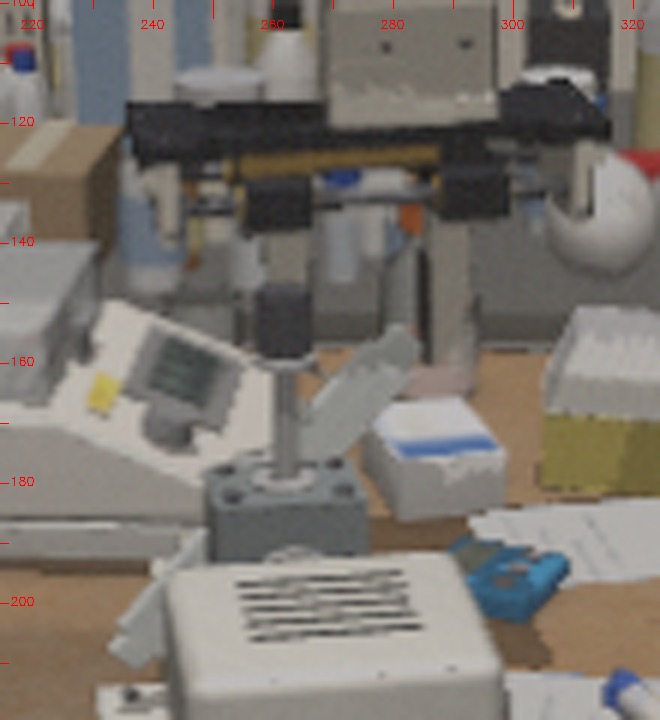

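>>> {"fn": "send_rows", "kwargs": {
  "steps": [
    [0.5, -0.3, -0.2, 0, 0],
    [0.5, -0.3, -0.4, 0, 0],
    [0.5, 0.0, -0.6, 0, 0],
    [0.5, 0.2, -0.7, 0, 0],
    [0.5, 0.2, -0.7, 0, 0]
  ]
}}

```text
clock: 12.05
position: [0.4866, -0.1099, 0.1828]
ee_rot: [-1.567, -0.13, 0.139]
force: [-11.3, -1.8, 10.1]
width: 0.496
```

```bash
python3 look.py 8 side
```

```text
t 12.05 pos [ 0.4866 -0.1099  0.1828] loc xy -0.03934628097062046 -0.07829112881286246 F loc -11.461199046759738 0.19906838863899035 10.053748154871178 w 0.4964489816717964 toolx ang 0.17129580038894632
```

View pics/s8.png

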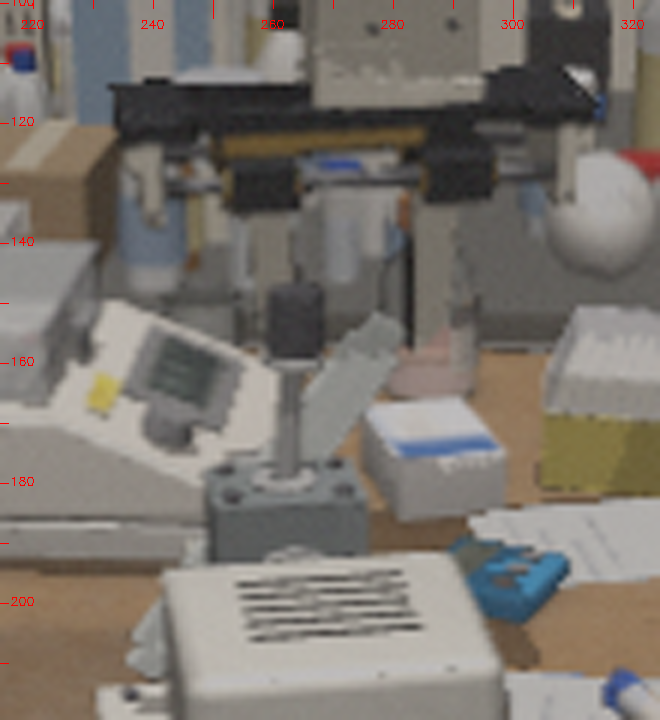

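>>> {"fn": "send_rows", "kwargs": {
  "steps": [
    [0.5, 0.1, -0.4, 0, 0],
    [0.5, 0.4, -0.6, 0, 0],
    [0.5, 0.7, -0.85, 0, 0],
    [0.5, 1.0, -1.05, 0, 0],
    [0.5, 1.1, -1.1, 0, 0],
    [0.5, 1.1, -1.1, 0, 0]
  ]
}}

```text
clock: 12.85
position: [0.5001, -0.1074, 0.1939]
ee_rot: [-1.567, -0.135, 0.135]
force: [-5.0, -0.7, 3.2]
width: 0.501
```

```bash
python3 look.py 9 side
```

```text
t 12.85 pos [ 0.5001 -0.1074  0.1939] loc xy -0.025677730509942306 -0.07819872597012946 F loc -5.058085599535667 0.21317066459150102 3.1847050227904936 w 0.501196658632979 toolx ang 0.17194943575085656
```

View pics/s9.png

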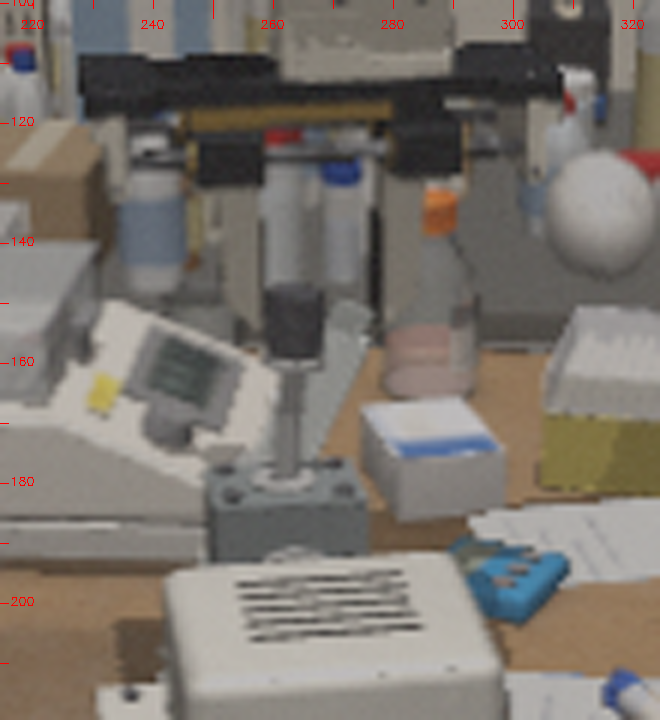

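>>> {"fn": "send_rows", "kwargs": {
  "steps": [
    [0.5, -0.4, 0, 0, 0],
    [0.5, -0.4, 0.6, 0, 0],
    [0.5, 0, 0.6, 0, 0],
    [0.5, 0.3, 0.5, 0, 0],
    [0.5, 0.6, 0.4, 0, 0],
    [0.5, 0.9, 0.3, 0, 0],
    [0.5, 0.9, 0.3, 0, 0]
  ]
}}

```text
clock: 13.78
position: [0.5087, -0.106, 0.1909]
ee_rot: [-1.567, -0.134, 0.136]
force: [-4.1, -0.2, 3.5]
width: 0.502
```

```bash
python3 look.py 10 side; python3 - <<'E'
import cv2
a=cv2.imread('pics/side9.png');b=cv2.imread('pics/side10.png')
c=[cv2.resize(i[140:190,245:290],None,fx=8,fy=8,interpolation=cv2.INTER_CUBIC) for i in (a,b)]
cv2.imwrite('pics/cmp10.png',cv2.hconcat(c))
E
```

```text
t 13.775 pos [ 0.5087 -0.106   0.1909] loc xy -0.016911270058050373 -0.07824017020244804 F loc -4.107758638935492 0.5536160583250566 3.5246058236031126 w 0.5024536698374924 toolx ang 0.17187171734471474
```

View pics/cmp10.png

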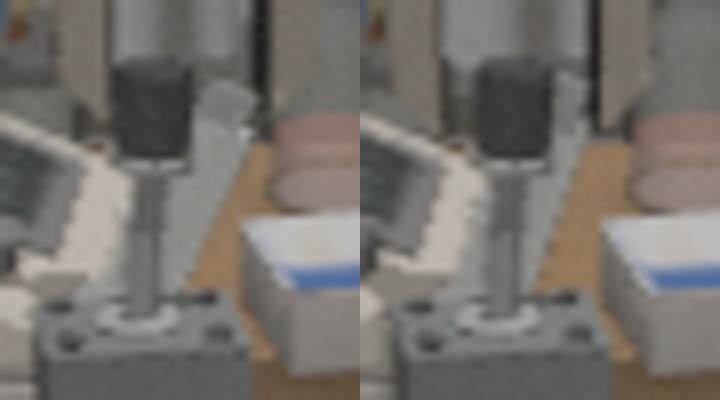

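```bash
cat >> look.py <<'E'
fx=d@X-(s['width']*.092+.0006)/2
from scipy.optimize import brentq
f=lambda th:.096*np.sin(th)-.009*np.cos(th)-fx
def fz(th): # contact at finger end height z on left edge
    h=(s['position'][2]-.115+.009*np.sin(th))/np.cos(th) ; return h*np.sin(th)-.009*np.cos(th)-fx
try: print('thL corner',brentq(f,-1.2,1.2),'thL fingerend',brentq(fz,-1.,1.), 'xL',fx)
except Exception as e: print(e,fx)
if 'side' in cams:
    b=cv2.imread(f'pics/side{tag}.png')
    a=cv2.imread('pics/side9.png')
    c=[cv2.resize(i[135:190,235:290],None,fx=7,fy=7,interpolation=cv2.INTER_CUBIC) for i in (a,b)]
    cv2.imwrite(f'pics/cmp{tag}.png',cv2.hconcat(c))
E
```

>>> {"fn": "send_rows", "kwargs": {
  "steps": [
    [0.5, 0.3, 0, 0, 0],
    [0.5, 0.6, -0.1, 0, 0],
    [0.5, 0.8, -0.1, 0, 0],
    [0.5, 0.8, -0.1, 0, 0]
  ]
}}

```text
clock: 14.32
position: [0.5166, -0.1047, 0.1919]
ee_rot: [-1.567, -0.134, 0.136]
force: [-4.5, -1.4, 4.2]
width: 0.5
```

```bash
python3 look.py 11 side
```

```text
t 14.325 pos [ 0.5166 -0.1047  0.1919] loc xy -0.008967805242721408 -0.07830661008836082 F loc -4.707028328681131 -0.6212757174753744 4.204398250918615 w 0.5003198598775231 toolx ang 0.17180623129220732
thL corner -0.24792482133808752 thL fingerend -0.3095470371354491 xL -0.032282518797087476
```

View pics/cmp11.png

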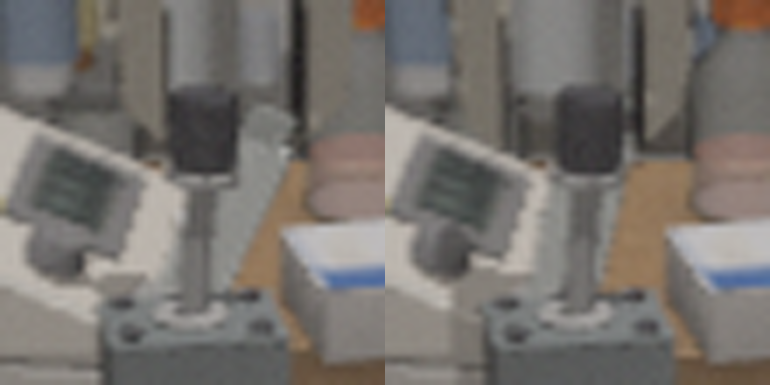

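Not sunk yet; theta is about -0.25. I'll continue.

>>> {"fn": "send_rows", "kwargs": {
  "steps": [
    [0.5, 0.3, 0, 0, 0],
    [0.5, 0.6, 0, 0, 0],
    [0.5, 0.8, 0, 0, 0],
    [0.5, 0.8, 0, 0, 0]
  ]
}}

```text
clock: 14.88
position: [0.5248, -0.1032, 0.1918]
ee_rot: [-1.567, -0.135, 0.135]
force: [-4.1, -0.6, 2.9]
width: 0.499
```

```bash
python3 look.py 12 side
```

```text
t 14.875 pos [ 0.5248 -0.1032  0.1918] loc xy -0.000567305283605303 -0.07825211576632703 F loc -4.181377749836381 0.108001223135344 2.8699822144832963 w 0.4988870833253873 toolx ang 0.1719487763628139
thL corner -0.15610777579993532 thL fingerend -0.19724712561095448 xL -0.02381611111657312
```

View pics/cmp12.png

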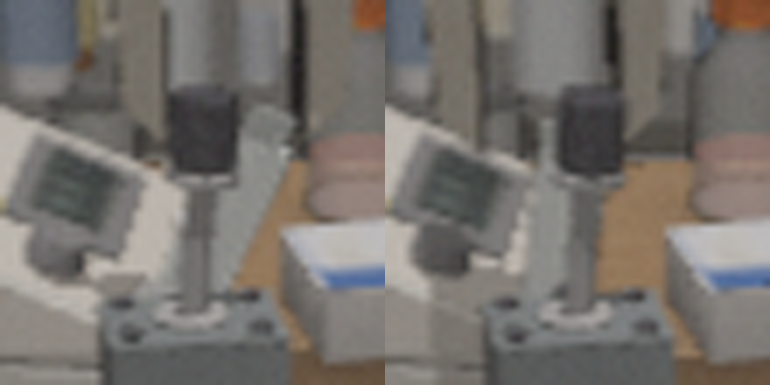

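>>> {"fn": "send_rows", "kwargs": {
  "steps": [
    [0.5, 0.3, 0, 0, 0],
    [0.5, 0.6, 0, 0, 0],
    [0.5, 0.7, 0, 0, 0],
    [0.5, 0.7, 0, 0, 0]
  ]
}}

```text
clock: 15.42
position: [0.5319, -0.1019, 0.1917]
ee_rot: [-1.567, -0.135, 0.135]
force: [-3.3, -0.4, 2.6]
width: 0.503
```

```bash
python3 look.py 13 side
```

```text
t 15.425 pos [ 0.5319 -0.1019  0.1917] loc xy 0.006583008591482569 -0.07816872322235854 F loc -3.3535645245213446 0.21882007936274311 2.6419270390239693 w 0.50255283478546 toolx ang 0.17205160091664168
thL corner -0.08201560752580074 thL fingerend -0.10363463869086391 xL -0.01683442180864859
```

View pics/cmp13.png

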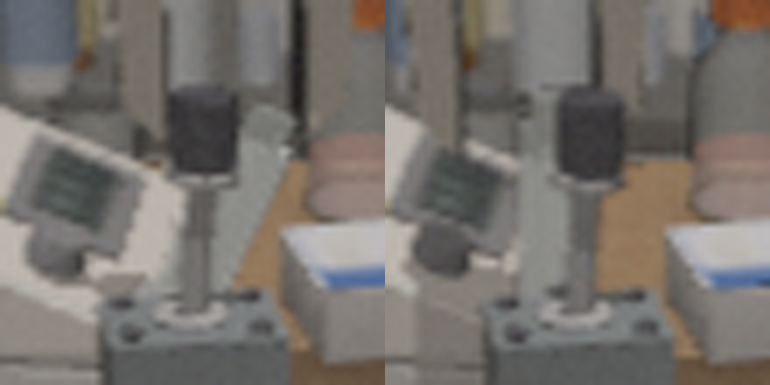

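>>> {"fn": "send_rows", "kwargs": {
  "steps": [
    [0.5, 0.3, 0, 0, 0],
    [0.5, 0.6, 0, 0, 0],
    [0.5, 0.7, 0, 0, 0],
    [0.5, 0.7, 0, 0, 0]
  ]
}}

```text
clock: 15.98
position: [0.5388, -0.1007, 0.1918]
ee_rot: [-1.567, -0.136, 0.135]
force: [-2.5, -0.8, 1.6]
width: 0.501
```

```bash
python3 look.py 14 side
```

```text
t 15.975 pos [ 0.5388 -0.1007  0.1918] loc xy 0.013635287009832157 -0.07817859887067402 F loc -2.599980241398666 -0.3943844648404195 1.6017322617143068 w 0.5010174797093437 toolx ang 0.1720174382435412
thL corner -0.007414280717158688 thL fingerend -0.009282400715323828 xL -0.009711517056797654
```

View pics/cmp14.png

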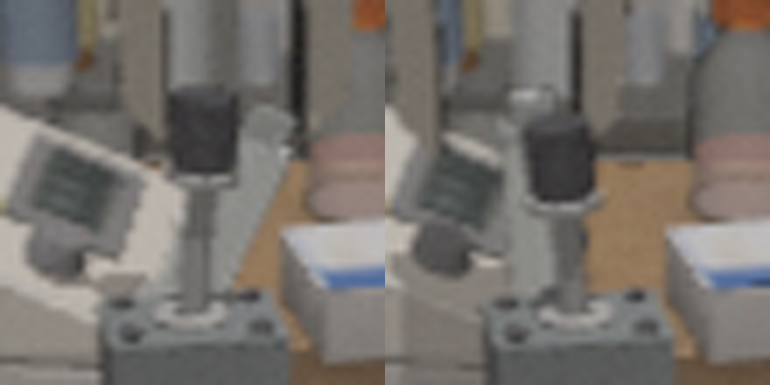

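>>> {"fn": "send_rows", "kwargs": {
  "steps": [
    [0.5, 0.2, 0, 0, 0],
    [0.5, 0.4, 0, 0, 0],
    [0.5, 0.5, 0, 0, 0],
    [0.5, 0.5, 0, 0, 0]
  ]
}}

```text
clock: 16.52
position: [0.5436, -0.0999, 0.1918]
ee_rot: [-1.567, -0.135, 0.135]
force: [-2.8, -0.5, 3.8]
width: 0.497
```

```bash
python3 look.py 15 side
```

```text
t 16.525 pos [ 0.5436 -0.0999  0.1918] loc xy 0.018490127711185828 -0.07818019758645457 F loc -2.8825077577762603 -0.013129994704353665 3.7524180637862528 w 0.49653754179424014 toolx ang 0.1719963666505837
thL corner 0.045225813349330825 thL fingerend 0.05605359835800567 xL -0.004650599211349221
```

View pics/cmp15.png

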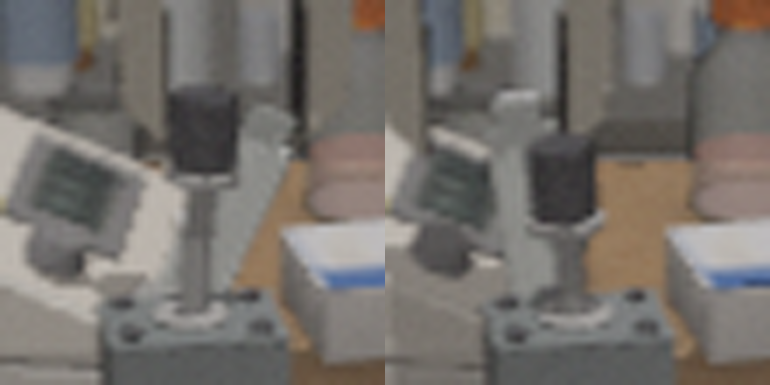

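>>> {"fn": "send_rows", "kwargs": {
  "steps": [
    [0.5, 0.2, 0, 0, 0],
    [0.5, 0.4, 0, 0, 0],
    [0.5, 0.4, 0, 0, 0]
  ]
}}

```text
clock: 16.95
position: [0.5476, -0.0992, 0.1917]
ee_rot: [-1.567, -0.135, 0.135]
force: [-2.8, -0.2, 3.5]
width: 0.501
```

>>> {"fn": "send_rows", "kwargs": {
  "steps": [
    [0.5, 0.2, 0, 0, 0],
    [0.5, 0.4, 0, 0, 0],
    [0.5, 0.4, 0, 0, 0]
  ]
}}

```text
clock: 17.32
position: [0.5515, -0.0984, 0.1917]
ee_rot: [-1.566, -0.135, 0.135]
force: [-3.1, -0.4, 2.7]
width: 0.5
```

```bash
python3 look.py 16 side
```

```text
t 17.325 pos [ 0.5515 -0.0984  0.1917] loc xy 0.026519700279073882 -0.07814014050036791 F loc -3.165002738388328 0.10339549846741453 2.680592790813358 w 0.5000678491915991 toolx ang 0.17200785252501777
thL corner 0.12684272552324743 thL fingerend 0.1539205368390196 xL 0.003216579216260323
```

View pics/cmp16.png

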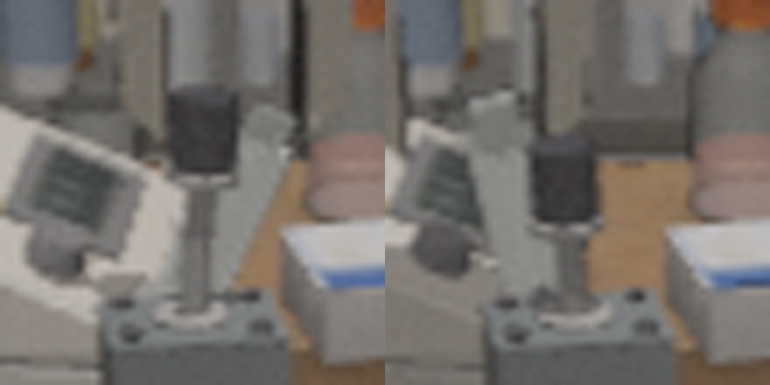

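>>> {"fn": "send_rows", "kwargs": {
  "steps": [
    [0.5, 0.2, 0, 0, 0],
    [0.5, 0.4, 0, 0, 0],
    [0.5, 0.4, 0, 0, 0]
  ]
}}

```text
clock: 17.75
position: [0.5553, -0.0978, 0.1915]
ee_rot: [-1.566, -0.135, 0.135]
force: [-2.9, -0.7, 1.4]
width: 0.502
```

>>> {"fn": "send_rows", "kwargs": {
  "steps": [
    [0.5, 0.2, 0, 0, 0],
    [0.5, 0.4, 0, 0, 0],
    [0.5, 0.4, 0, 0, 0]
  ]
}}

```text
clock: 18.12
position: [0.559, -0.0972, 0.1914]
ee_rot: [-1.566, -0.135, 0.135]
force: [-4.6, -0.6, -1.0]
width: 0.501
```

```bash
python3 look.py 17 side
```

```text
t 18.125 pos [ 0.559  -0.0972  0.1914] loc xy 0.03417224836070483 -0.07815386755681035 F loc -4.642753231819541 0.19848423935751347 -1.0216357793543511 w 0.5012649338101419 toolx ang 0.1719564313694147
thL corner 0.2058679322405056 thL fingerend 0.2439443319128875 xL 0.0108140614054383
```

View pics/cmp17.png

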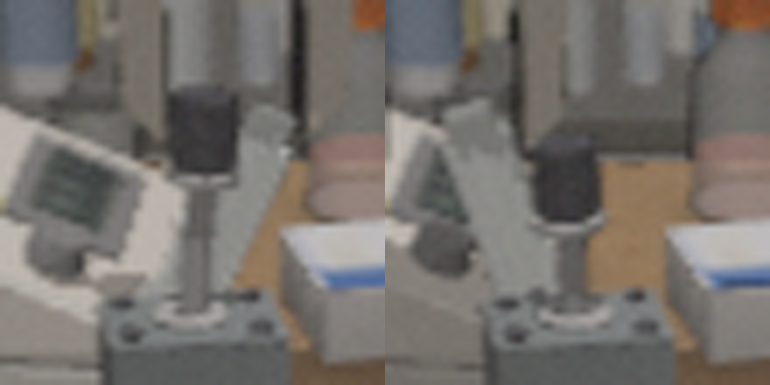

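>>> {"fn": "send_rows", "kwargs": {
  "steps": [
    [0.5, 0.2, 0, 0, 0],
    [0.5, 0.4, 0, 0, 0],
    [0.5, 0.4, 0, 0, 0]
  ]
}}

```text
clock: 18.55
position: [0.5633, -0.0965, 0.1917]
ee_rot: [-1.567, -0.135, 0.135]
force: [-3.8, -1.0, -0.9]
width: 0.501
```

```bash
python3 look.py 18 side
```

```text
t 18.55 pos [ 0.5633 -0.0965  0.1917] loc xy 0.0385017919592965 -0.07821968370519541 F loc -3.942279226623792 -0.3223492225204647 -0.8714412168289385 w 0.5013566894586086 toolx ang 0.1719492634426334
thL corner 0.2511426211753432 thL fingerend 0.2911518433729522 xL 0.015139384244200502
```

View pics/cmp18.png

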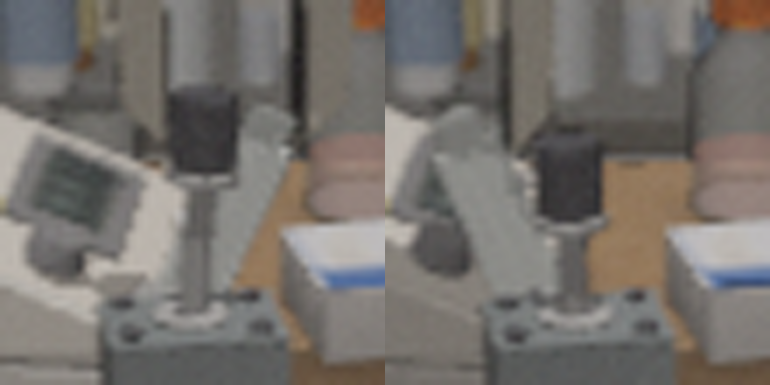

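>>> {"fn": "send_rows", "kwargs": {
  "steps": [
    [0.5, 0.2, 0, 0, 0],
    [0.5, 0.4, 0, 0, 0],
    [0.5, 0.4, 0, 0, 0]
  ]
}}

```text
clock: 18.98
position: [0.5673, -0.0958, 0.1918]
ee_rot: [-1.567, -0.135, 0.135]
force: [-3.5, -1.0, -0.9]
width: 0.501
```

```bash
python3 look.py 19 ''
```

```text
t 18.975 pos [ 0.5673 -0.0958  0.1918] loc xy 0.04257270070002778 -0.07824415504400853 F loc -3.6604136215286136 -0.40198505374255944 -0.893527380612511 w 0.500512773458005 toolx ang 0.17198050150684363
thL corner 0.29446342104155115 thL fingerend 0.33498577494268694 xL 0.019249113120959543
```

>>> {"fn": "send_rows", "kwargs": {
  "steps": [
    [0.5, 0.2, 0, 0, 0],
    [0.5, 0.4, 0, 0, 0],
    [0.5, 0.4, 0, 0, 0]
  ]
}}

```text
clock: 19.35
position: [0.571, -0.0951, 0.1917]
ee_rot: [-1.567, -0.135, 0.135]
force: [-4.4, -0.9, -2.2]
width: 0.501
```

```bash
python3 look.py 20 side
```

```text
t 19.35 pos [ 0.571  -0.0951  0.1917] loc xy 0.04632044576365006 -0.07820741130888992 F loc -4.513474442414271 -0.1385372558684118 -2.2195741575591925 w 0.500759297138201 toolx ang 0.17193651192801035
thL corner 0.33418158706928236 thL fingerend 0.37378843044074983 xL 0.022985518095292815
```

View pics/cmp20.png

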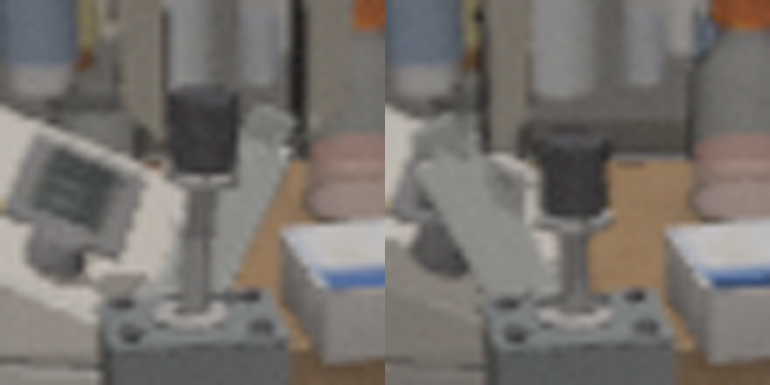

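>>> {"fn": "send_rows", "kwargs": {
  "steps": [
    [0.5, 0.2, 0, 0, 0],
    [0.5, 0.4, 0, 0, 0],
    [0.5, 0.4, 0, 0, 0]
  ]
}}

```text
clock: 19.77
position: [0.5747, -0.0945, 0.1916]
ee_rot: [-1.567, -0.134, 0.135]
force: [-6.0, -0.9, -1.4]
width: 0.498
```

```bash
python3 look.py 21 ''
```

```text
t 19.775 pos [ 0.5747 -0.0945  0.1916] loc xy 0.05007571357905287 -0.0782149922390288 F loc -6.058600380254631 0.15639383549876928 -1.400182281945844 w 0.4980422954910485 toolx ang 0.17189268285748696
thL corner 0.37584408299869904 thL fingerend 0.41256434541460946 xL 0.026865767986464638
```

>>> {"fn": "send_rows", "kwargs": {
  "steps": [
    [0.5, 0.2, 0, 0, 0],
    [0.5, 0.2, 0, 0, 0]
  ]
}}

```text
clock: 20.02
position: [0.5765, -0.0942, 0.1915]
ee_rot: [-1.567, -0.134, 0.136]
force: [-5.3, -2.1, -1.3]
width: 0.502
```

```bash
python3 look.py 22 side
```

```text
t 20.025 pos [ 0.5765 -0.0942  0.1915] loc xy 0.051930522751235095 -0.0781958249816922 F loc -5.583491993959642 -1.1422453337111151 -1.2601684861343934 w 0.5017012144958001 toolx ang 0.1718741143183216
thL corner 0.3941057035053216 thL fingerend 0.42910240170246366 xL 0.02855226688442829
```

View pics/cmp22.png

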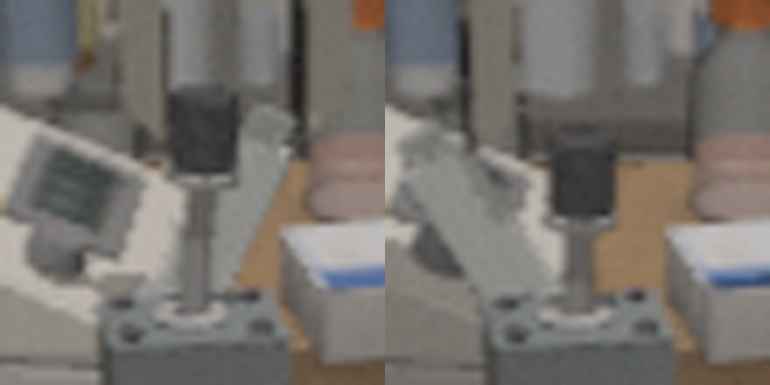

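>>> {"fn": "send_rows", "kwargs": {
  "steps": [
    [0.5, 0.2, 0, 0, 0],
    [0.5, 0.3, 0, 0, 0],
    [0.5, 0.3, 0, 0, 0]
  ]
}}

```text
clock: 20.45
position: [0.5792, -0.0937, 0.1914]
ee_rot: [-1.567, -0.134, 0.136]
force: [-6.0, -1.1, -1.2]
width: 0.502
```

```bash
python3 look.py 23 ''
```

```text
t 20.45 pos [ 0.5792 -0.0937  0.1914] loc xy 0.05460385531778029 -0.07821592770539207 F loc -6.066349888603745 -0.040647927182354326 -1.2307049964886865 w 0.5024005898083268 toolx ang 0.1718021499282782
thL corner 0.4229165402478216 thL fingerend 0.45449123157385146 xL 0.031193428186597254
```

>>> {"fn": "send_rows", "kwargs": {
  "steps": [
    [0.5, 0.2, 0, 0, 0],
    [0.5, 0.3, 0, 0, 0],
    [0.5, 0.3, 0, 0, 0]
  ]
}}

```text
clock: 20.82
position: [0.5819, -0.0932, 0.1913]
ee_rot: [-1.567, -0.133, 0.137]
force: [-5.9, -1.5, -1.0]
width: 0.501
```

```bash
python3 look.py 24 ''
```

```text
t 20.825 pos [ 0.5819 -0.0932  0.1913] loc xy 0.05736834044128718 -0.07820815279160147 F loc -6.038782809417869 -0.5230841871018717 -0.9601391771291403 w 0.5012708196006468 toolx ang 0.17181855822949962
thL corner 0.4539562763970675 thL fingerend 0.48079507287676654 xL 0.034009882739657424
```

>>> {"fn": "send_rows", "kwargs": {
  "steps": [
    [0.5, 0.2, 0, 0, 0],
    [0.5, 0.3, 0, 0, 0],
    [0.5, 0.3, 0, 0, 0]
  ]
}}

```text
clock: 21.2
position: [0.5873, -0.0922, 0.1925]
ee_rot: [-1.567, -0.138, 0.133]
force: [0.8, 0.2, -0.1]
width: 0.499
```

```bash
python3 look.py 25 side
```

```text
t 21.2 pos [ 0.5873 -0.0922  0.1925] loc xy 0.06281480597631829 -0.07814566173357744 F loc 0.7798482585784414 0.0547519708338548 -0.14578860163421287 w 0.49937114460063753 toolx ang 0.17218550264574778
thL corner 0.5160575520437222 thL fingerend 0.5237961210985728 xL 0.03954373332468897
```

View pics/cmp25.png

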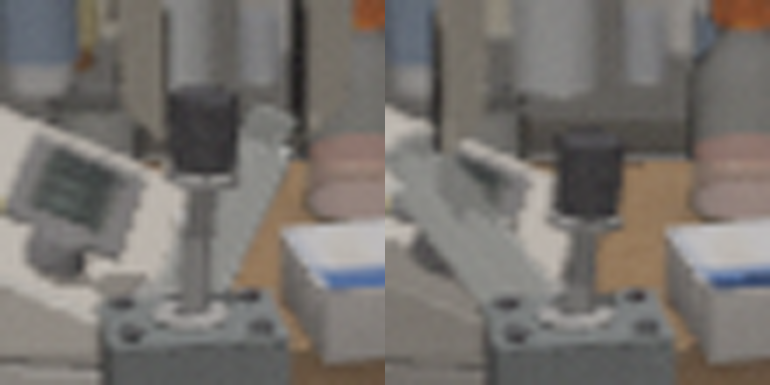

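```bash
python3 - <<'E'
import cv2
from h import *
a=cv2.imread('pics/side22.png');b=cv2.imread('pics/side25.png')
c=[cv2.resize(i[120:220,205:295],None,fx=4.4,fy=4.4,interpolation=cv2.INTER_CUBIC) for i in (a,b)]
cv2.imwrite('pics/cc.png',cv2.hconcat(c))
sd=cam('side')
yaw=.172;X=np.array([np.cos(yaw),np.sin(yaw),0]);Y=np.array([-np.sin(yaw),np.cos(yaw),0]);g=np.array([.512,-.026,0])
for th in (.4,.45,.5,.55,.6):
  u=np.sin(th)*X+[0,0,np.cos(th)];v=np.cos(th)*X-np.array([0,0,np.sin(th)])
  ax=g-.074*Y+[0,0,.115]
  P=[ax+.096*u+.009*v,ax+.096*u-.009*v,ax+.06*u+.013*v]
  q=proj(sd,P); print(th,q.round(1).tolist(), ((q-[205,120])*4.4).round(0).tolist())
E
```

```text
0.4 [[239.0, 153.1], [245.6, 150.0], [243.7, 166.1]] [[150.0, 146.0], [179.0, 132.0], [170.0, 203.0]]
0.45 [[237.4, 154.1], [243.8, 150.7], [242.8, 166.8]] [[142.0, 150.0], [171.0, 135.0], [166.0, 206.0]]
0.5 [[235.8, 155.2], [242.0, 151.5], [241.9, 167.6]] [[135.0, 155.0], [163.0, 139.0], [162.0, 210.0]]
0.55 [[234.2, 156.4], [240.3, 152.4], [241.0, 168.5]] [[129.0, 160.0], [155.0, 143.0], [158.0, 213.0]]
0.6 [[232.8, 157.6], [238.6, 153.4], [240.2, 169.3]] [[122.0, 166.0], [148.0, 147.0], [155.0, 217.0]]
```

View pics/cc.png

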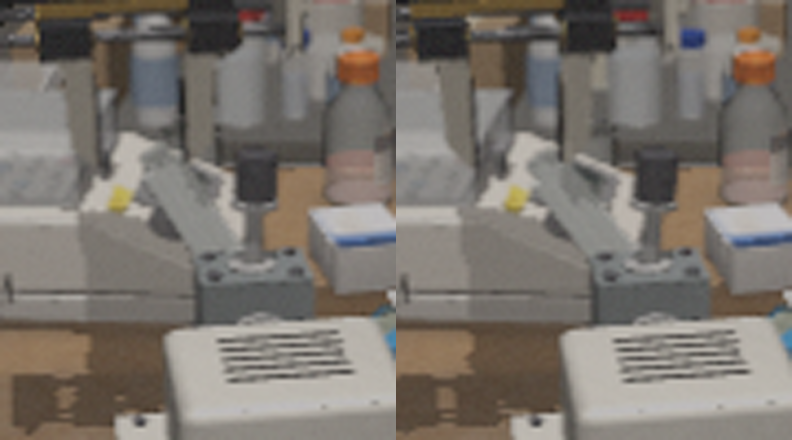

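>>> {"fn": "send_rows", "kwargs": {
  "steps": [
    [0.5, 0, 0.3, 0, 0],
    [0.5, 0.2, 0.4, 0, 0],
    [0.5, 0.2, 0.4, 0, 0]
  ]
}}

```text
clock: 21.62
position: [0.5897, -0.0918, 0.1898]
ee_rot: [-1.567, -0.139, 0.131]
force: [-0.9, 1.2, 12.9]
width: 0.498
```

```bash
python3 look.py 26 ''
```

```text
t 21.625 pos [ 0.5897 -0.0918  0.1898] loc xy 0.06531915733714065 -0.07814991848510462 F loc -0.6919896559101424 1.3573220131832855 12.92151940355352 w 0.4979856567753215 toolx ang 0.17212976016716292
thL corner 0.5454590988403201 thL fingerend 0.5586271381173257 xL 0.04211181712547586
```

```bash
python3 look.py 27 side,wrist,top; python3 - <<'E'
import cv2
from h import *
crop('pics/side27.png','pics/s27.png',195,110,295,220,6)
crop('pics/wrist27.png','pics/w27.png',190,140,370,320,4)
crop('pics/top27.png','pics/t27.png',310,130,430,240,6)
E
```

```text
t 21.625 pos [ 0.5897 -0.0918  0.1898] loc xy 0.06531915733714065 -0.07814991848510462 F loc -0.6919896559101424 1.3573220131832855 12.92151940355352 w 0.4979856567753215 toolx ang 0.17212976016716292
thL corner 0.5454590988403201 thL fingerend 0.5586271381173257 xL 0.04211181712547586
```

View pics/s27.png

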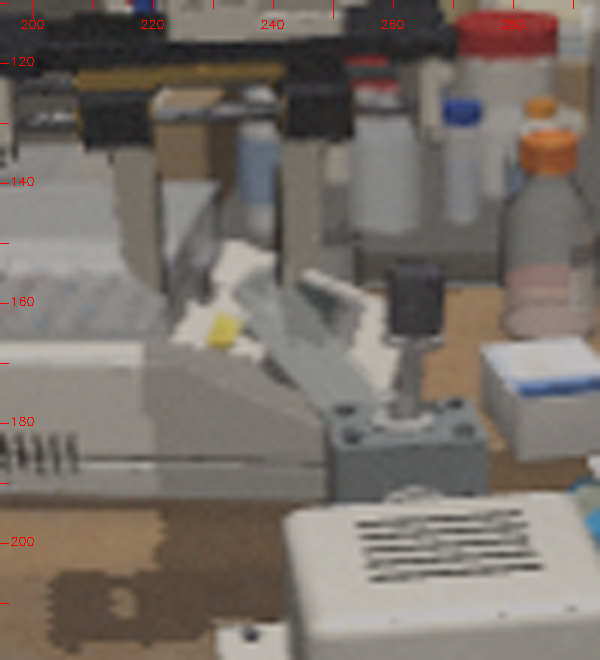

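View pics/w27.png

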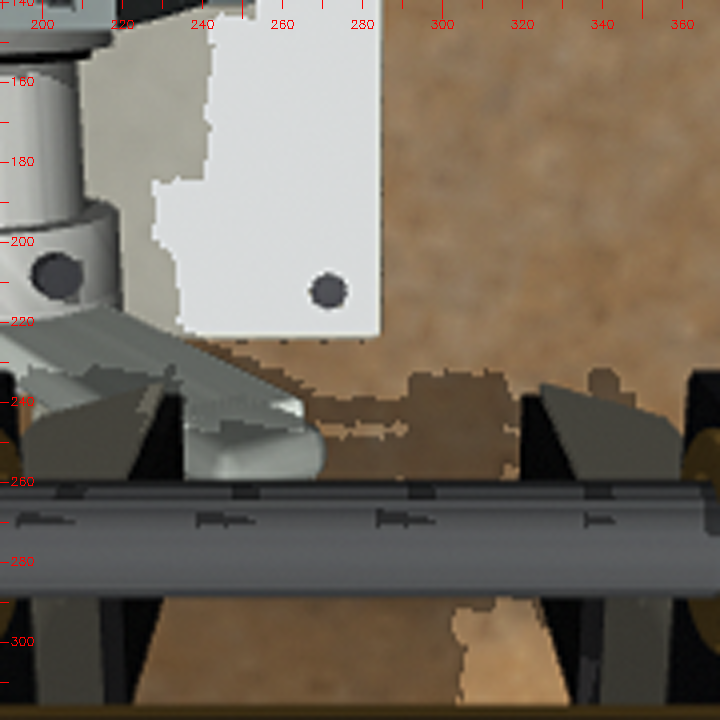

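View pics/t27.png

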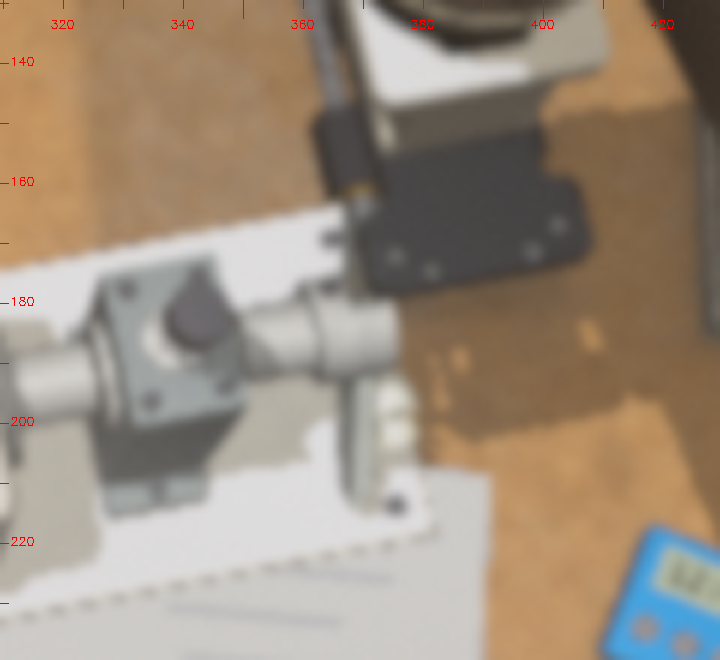

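>>> {"fn": "send_rows", "kwargs": {
  "steps": [
    [0.5, 0, -0.4, 0, 0],
    [0.5, -0.4, -0.4, 0, 0],
    [0.5, -0.6, -0.4, 0, 0],
    [0.5, -0.6, -0.4, 0, 0]
  ]
}}

```text
clock: 22.28
position: [0.5814, -0.0934, 0.1914]
ee_rot: [-1.567, -0.134, 0.135]
force: [-0.5, 0.2, -0.4]
width: 0.5
```

```bash
python3 look.py 28 side; python3 - <<'E'
import cv2
from h import *
crop('pics/side28.png','pics/s28.png',215,130,285,200,8.5)
E
```

```text
t 22.275 pos [ 0.5814 -0.0934  0.1914] loc xy 0.05686700851724784 -0.07825504618939401 F loc -0.4217798475929006 0.2347315071353016 -0.3526582216231136 w 0.5000453834269949 toolx ang 0.1717673174326686
thL corner 0.4490290732132228 thL fingerend 0.47631173397561166 xL 0.033564920879606074
```

View pics/s28.png

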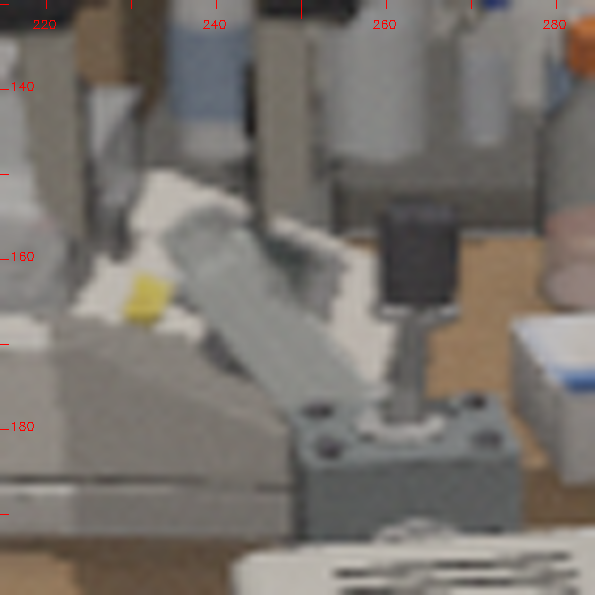

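```bash
python3 - <<'E'
from h import *
sd=cam('side')
g=np.array([.512,-.026,0])
for h in (.046,.040,.036,.034,.032,.030): print(h,proj(sd,[g+[0,0,.158+h],g+[0,0,.158+h+.03]]).round(1).tolist())
print(proj(sd,[g+[0,0,.158]]))
for n in (5,15,20,22,25,28):
  im=cv2.imread(f'pics/side{n}.png',0); 
im=np.hstack([cv2.resize(cv2.imread(f'pics/side{n}.png')[143:185,248:275],None,fx=6,fy=6,interpolation=cv2.INTER_CUBIC) for n in (5,15,20,25,28)])
cv2.imwrite('pics/strip.png',im[:,:800])
E
```

```text
0.046 [[261.1, 160.4], [260.8, 148.0]]
0.04 [[261.1, 162.9], [260.9, 150.5]]
0.036 [[261.1, 164.5], [260.9, 152.2]]
0.034 [[261.1, 165.3], [260.9, 153.0]]
0.032 [[261.2, 166.1], [260.9, 153.8]]
0.03 [[261.2, 166.9], [260.9, 154.7]]
[[261.40917941 178.85754637]]
```

View pics/strip.png

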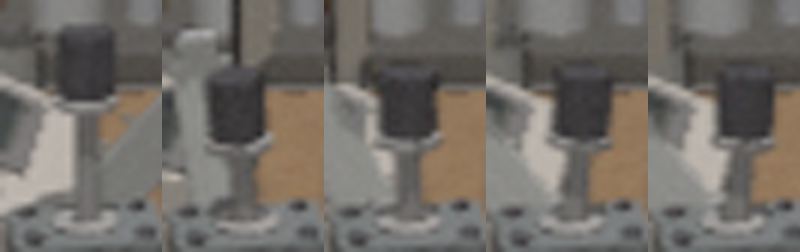

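>>> {"fn": "send_rows", "kwargs": {
  "steps": [
    [0.5, -0.3, 0.5, 0, 0],
    [0.5, 0, 0.5, 0, 0],
    [0.5, 0.3, 0.5, 0, 0],
    [0.5, 0.4, 0.5, 0, 0],
    [0.5, 0.4, 0.5, 0, 0]
  ]
}}

```text
clock: 22.95
position: [0.5833, -0.0931, 0.1856]
ee_rot: [-1.567, -0.13, 0.139]
force: [-7.8, -0.0, 1.4]
width: 0.5
```

```bash
python3 look.py 29 ''
```

```text
t 22.95 pos [ 0.5833 -0.0931  0.1856] loc xy 0.058792902509599065 -0.0782810378701562 F loc -7.676562027698722 1.3226630877504637 1.3938979940303613 w 0.4998541892866386 toolx ang 0.1715964960789095
thL corner 0.4705202141523775 thL fingerend 0.5228185808471298 xL 0.03549960980241369
```

>>> {"fn": "send_rows", "kwargs": {
  "steps": [
    [0.5, 0.1, 0, 0, 0],
    [0.5, 0.15, 0, 0, 0],
    [0.5, 0.15, 0, 0, 0]
  ]
}}

```text
clock: 23.32
position: [0.5841, -0.0929, 0.1853]
ee_rot: [-1.567, -0.129, 0.14]
force: [-8.8, -1.6, 0.1]
width: 0.499
```

```bash
python3 look.py 30 ''
```

```text
t 23.325 pos [ 0.5841 -0.0929  0.1853] loc xy 0.05957824661501733 -0.07827644526047839 F loc -8.919347550102666 -0.060794860210605206 0.11601669237646131 w 0.4986208020124896 toolx ang 0.1714549172346283
thL corner 0.4799310613728996 thL fingerend 0.5325271200290685 xL 0.03634168972244281
```

>>> {"fn": "send_rows", "kwargs": {
  "steps": [
    [0.5, -1.2, 0.4, 0, 0],
    [0.5, -2.3, 0.8, 0, 0],
    [0.5, -2.6, 0.7, 0, 0],
    [0.5, -3.0, 0.5, 0, 0],
    [0.5, -3.3, 0.3, 0, 0],
    [0.5, -3.6, 0.1, 0, 0],
    [0.5, -3.9, -0.1, 0, 0],
    [0.5, -3.9, -0.1, 0, 0]
  ]
}}

```text
clock: 24.32
position: [0.5488, -0.0991, 0.188]
ee_rot: [-1.567, -0.135, 0.135]
force: [2.2, 0.0, 0.7]
width: 0.499
```

```bash
cat >> look.py <<'E'
fr=d@X+(s['width']*.092+.0006)/2
f=lambda th:.096*np.sin(th)+.009*np.cos(th)-fr
def fz(th):
    h=(s['position'][2]-.115-.009*np.sin(th))/np.cos(th) ; return h*np.sin(th)+.009*np.cos(th)-fr
try: print('thR corner',brentq(f,-1.2,1.2),'thR fingerend',brentq(fz,-1.,1.), 'xR',fr)
except Exception as e: print(e,fr)
F=s['force']
print('torque on bar if R end', (s['position'][2]-.115)*(-(F@X))+fr*F[2], ' L end',(s['position'][2]-.115)*(-(F@X))+fx*F[2])
E
python3 look.py 31 side
```

```text
t 24.325 pos [ 0.5488 -0.0991  0.188 ] loc xy 0.02377589149198885 -0.0783265694816444 F loc 2.158627499323201 -0.35040478999038066 0.6578316237795396 w 0.4992158914939715 toolx ang 0.17180263890990793
thL corner 0.09878644547747105 thL fingerend 0.12657781078194605 xL 0.0005119604832661585
thR corner 0.41615852501325235 thR fingerend 0.5196105446987914 xR 0.04703982250071154
torque on bar if R end -0.12672924552703088  L end -0.15733674454895735
```

View pics/s31.png

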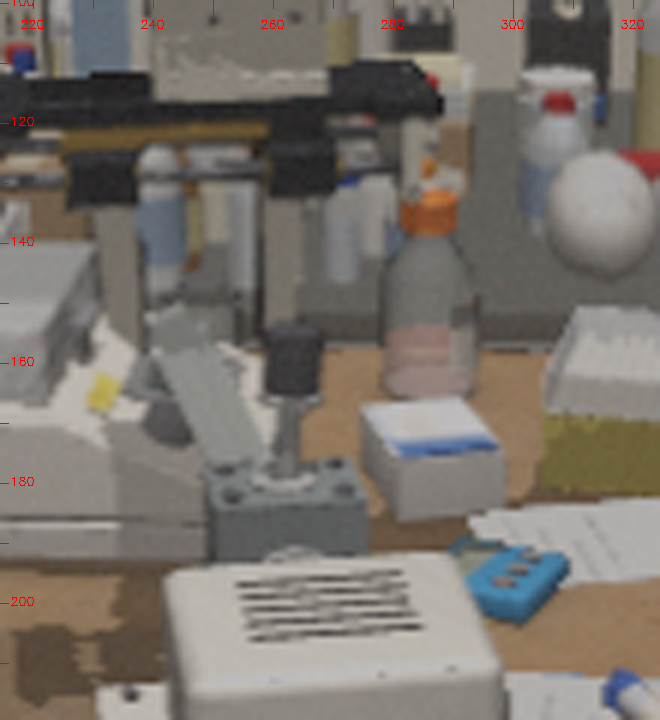

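>>> {"fn": "send_rows", "kwargs": {
  "steps": [
    [0.5, -0.4, -0.1, 0, 0],
    [0.5, -0.8, -0.2, 0, 0],
    [0.5, -1.2, -0.3, 0, 0],
    [0.5, -1.2, -0.3, 0, 0]
  ]
}}

```text
clock: 24.88
position: [0.538, -0.1008, 0.1917]
ee_rot: [-1.567, -0.137, 0.133]
force: [4.6, 1.0, 6.6]
width: 0.501
```

```bash
python3 look.py 32 ''
```

```text
t 24.875 pos [ 0.538  -0.1008  0.1917] loc xy 0.01283183644154512 -0.07813641831704128 F loc 4.724150634616824 0.1515658862120054 6.625698329155062 w 0.5007878282120859 toolx ang 0.1721208373632642
thL corner -0.015683043343304424 thL fingerend -0.019687614867940545 xL -0.010504403656210835
thR corner 0.2910343278419283 thR fingerend 0.36102751423058377 xR 0.03616807653930107
torque on bar if R end -0.12255993840220761  L end -0.4317977124511336
```

>>> {"fn": "send_rows", "kwargs": {
  "steps": [
    [0.5, -0.4, -0.1, 0, 0],
    [0.5, -0.8, -0.1, 0, 0],
    [0.5, -1.2, -0.1, 0, 0],
    [0.5, -1.2, -0.1, 0, 0]
  ]
}}

```text
clock: 25.38
position: [0.5287, -0.1025, 0.1943]
ee_rot: [-1.567, -0.142, 0.129]
force: [7.3, 0.5, 13.6]
width: 0.5
```

```bash
python3 look.py 33 side
```

```text
t 25.375 pos [ 0.5287 -0.1025  0.1943] loc xy 0.0033282941670161326 -0.07821816413917267 F loc 7.323172123467905 -0.7779327216510386 13.61769245392539 w 0.5001564005771453 toolx ang 0.17243186434369162
thL corner -0.11524027273748362 thL fingerend -0.14096351996621817 xL -0.019978900259532553
thR corner 0.18640466424099772 thR fingerend 0.22733986202561554 xR 0.026635488593564818
torque on bar if R end -0.21773312283266943  L end -0.8525135341618373
```

View pics/cmp33.png

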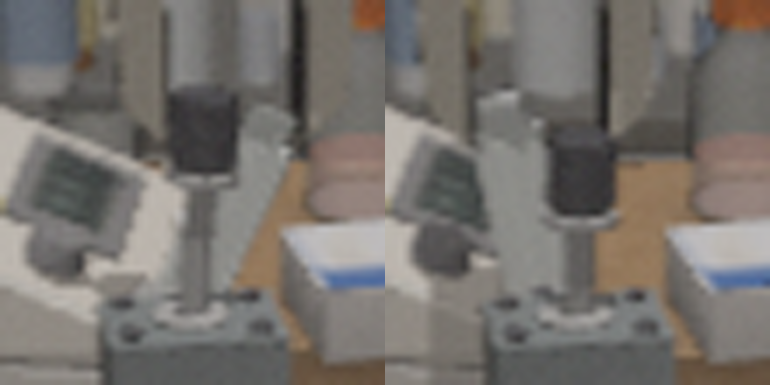

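>>> {"fn": "send_rows", "kwargs": {
  "steps": [
    [0.5, 0.1, -0.3, 0, 0],
    [0.5, -0.2, -0.5, 0, 0],
    [0.5, -0.5, -0.6, 0, 0],
    [0.5, -0.8, -0.7, 0, 0],
    [0.5, -0.8, -0.7, 0, 0]
  ]
}}

```text
clock: 26.05
position: [0.5164, -0.1045, 0.1985]
ee_rot: [-1.567, -0.134, 0.136]
force: [1.7, 0.3, 3.6]
width: 0.497
```

```bash
python3 look.py 34 side
```

```text
t 26.05 pos [ 0.5164 -0.1045  0.1985] loc xy -0.009065017902188218 -0.07814248772579016 F loc 1.678558586783692 -0.028619577642750693 3.628677671192188 w 0.4966174951820297 toolx ang 0.17176058346270226
thL corner -0.24712041036256666 thL fingerend -0.283080998480997 xL -0.03220942268056158
thR corner 0.05306715853554475 thR fingerend 0.061338873709954715 xR 0.014079386876185148
torque on bar if R end -0.08912384172065632  L end -0.2570910113852908
```

View pics/cmp34.png

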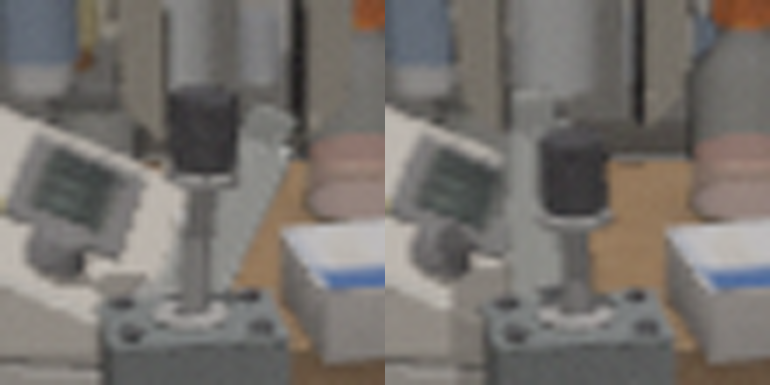

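>>> {"fn": "send_rows", "kwargs": {
  "steps": [
    [0.5, -0.3, 0, 0, 0],
    [0.5, -0.6, 0, 0, 0],
    [0.5, -0.6, 0, 0, 0]
  ]
}}

```text
clock: 26.48
position: [0.5117, -0.1053, 0.1991]
ee_rot: [-1.567, -0.136, 0.134]
force: [4.3, 1.3, 5.0]
width: 0.499
```

```bash
python3 look.py 35 ''
```

```text
t 26.475 pos [ 0.5117 -0.1053  0.1991] loc xy -0.01384780952536746 -0.0781228967848379 F loc 4.508182993537953 0.5814647984781344 4.974709659355345 w 0.4993603148616558 toolx ang 0.1720144754377718
thL corner -0.30168965952888127 thL fingerend -0.3393970885139152 xL -0.03711838400900363
thR corner 0.0044047253404696125 thR fingerend 0.00503139209253521 xR 0.009422764958268708
torque on bar if R end -0.3322295756742213  L end -0.563758278999207
```

>>> {"fn": "send_rows", "kwargs": {
  "steps": [
    [0.5, -0.3, 0, 0, 0],
    [0.5, -0.4, 0, 0, 0],
    [0.5, -0.4, 0, 0, 0]
  ]
}}

```text
clock: 26.85
position: [0.5084, -0.1059, 0.1994]
ee_rot: [-1.567, -0.137, 0.133]
force: [5.2, 1.7, 6.3]
width: 0.501
```

```bash
python3 look.py 36 side
```

```text
t 26.85 pos [ 0.5084 -0.1059  0.1994] loc xy -0.017180871446918426 -0.07811092810911262 F loc 5.4575942688886565 0.7590179011316517 6.305300739764208 w 0.5008297707523709 toolx ang 0.17215320042541202
thL corner -0.34022272443986995 thL fingerend -0.3776690395260733 xL -0.040519040901527484
thR corner -0.029574793161700228 thR fingerend -0.03350185285466025 xR 0.006157298007690635
torque on bar if R end -0.42162371842828605  L end -0.7159320726820639
```

View pics/cmp36.png

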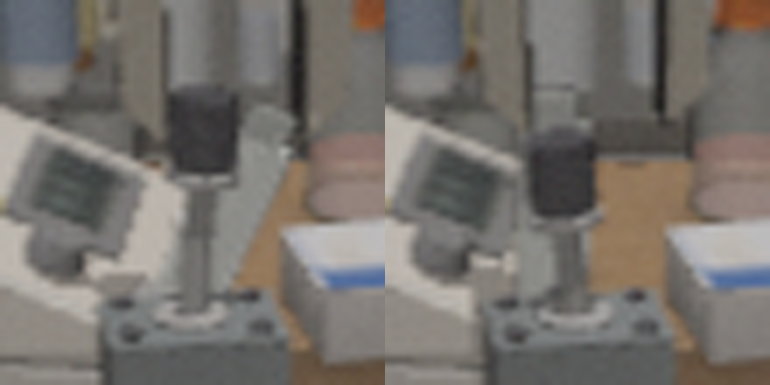

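>>> {"fn": "send_rows", "kwargs": {
  "steps": [
    [0.5, -0.2, -0.1, 0, 0],
    [0.5, -0.3, -0.1, 0, 0],
    [0.5, -0.3, -0.1, 0, 0]
  ]
}}

```text
clock: 27.28
position: [0.505, -0.1065, 0.1997]
ee_rot: [-1.566, -0.136, 0.134]
force: [6.1, 1.0, 1.3]
width: 0.502
```

```bash
python3 look.py 37 ''
```

```text
t 27.275 pos [ 0.505  -0.1065  0.1997] loc xy -0.020701123220255482 -0.07807000382629839 F loc 6.160194835223156 -0.03279075301946621 1.2659318684123433 w 0.501974691503295 toolx ang 0.17221826087406225
thL corner -0.3814643313442184 thL fingerend -0.41628055455053714 xL -0.04409195902940705
thR corner -0.0655776421137752 thR fingerend -0.07346513579855092 xR 0.0026897125888960885
torque on bar if R end -0.5186713250413493  L end -0.5778937340005604
```

>>> {"fn": "send_rows", "kwargs": {
  "steps": [
    [0.5, -0.2, 0, 0, 0],
    [0.5, -0.25, 0, 0, 0],
    [0.5, -0.25, 0, 0, 0]
  ]
}}

```text
clock: 27.65
position: [0.5028, -0.1069, 0.1998]
ee_rot: [-1.566, -0.136, 0.134]
force: [7.8, 1.8, 1.2]
width: 0.5
```

```bash
python3 look.py 38 ''
```

```text
t 27.65 pos [ 0.5028 -0.1069  0.1998] loc xy -0.022912321909843054 -0.0780904106076148 F loc 7.975436764303082 0.4261559752264634 1.1984495762725649 w 0.5000512109226768 toolx ang 0.17213977439756628
thL corner -0.40638153621994727 thL fingerend -0.4394984010441119 xL -0.04621467761228619
thR corner -0.08943165561400253 thR fingerend -0.09962003606068805 xR 0.00039003379260008075
torque on bar if R end -0.6758529904675931  L end -0.7317063871030842
```

>>> {"fn": "send_rows", "kwargs": {
  "steps": [
    [0.5, 1, 0.2, 0, 0],
    [0.5, 2, 0.8, 0, 0],
    [0.5, 2.7, 0.8, 0, 0],
    [0.5, 3.2, 0.8, 0, 0],
    [0.5, 3.6, 0.8, 0, 0],
    [0.5, 4, 0.8, 0, 0],
    [0.5, 4.4, 0.8, 0, 0],
    [0.5, 4.8, 0.8, 0, 0],
    [0.5, 5.1, 0.8, 0, 0],
    [0.5, 5.3, 0.8, 0, 0],
    [0.5, 5.3, 0.8, 0, 0]
  ]
}}

```text
clock: 29.02
position: [0.5543, -0.098, 0.1917]
ee_rot: [-1.567, -0.135, 0.135]
force: [0.3, -0.7, -0.3]
width: 0.501
```

```bash
python3 look.py 39 side
```

```text
t 29.025 pos [ 0.5543 -0.098   0.1917] loc xy 0.029345600028914023 -0.07815668034097684 F loc 0.17716380472986815 -0.7005238075205177 -0.3028942751856904 w 0.5008118653924726 toolx ang 0.172025162328941
thL corner 0.1558299224695592 thL fingerend 0.18729098283179837 xL 0.0060082542208602825
thR corner 0.484564908301074 thR fingerend 0.5597289943874717 xR 0.05268294583696777
torque on bar if R end -0.029543683185817307  L end -0.015406186299240806
```

View pics/cmp39.png

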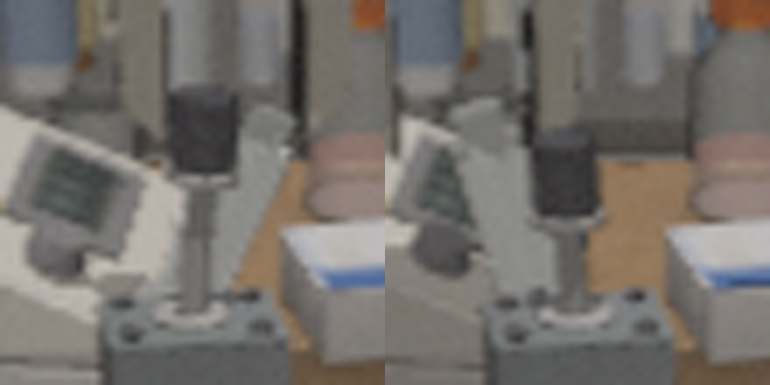

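```bash
python3 - <<'E'
from h import *
ims=[]
for n in (16,39,17):
  i=cv2.resize(cv2.imread(f'pics/side{n}.png')[144:184,236:262],None,fx=10,fy=10,interpolation=cv2.INTER_CUBIC)
  for k in range(26): cv2.line(i,(k*10+5,0),(k*10+5,4 if k%4 else 12),(0,0,255),1)
  ims.append(i)
cv2.imwrite('pics/ang.png',np.hstack(ims))
sd=cam('side')
yaw=.172;X=np.array([np.cos(yaw),np.sin(yaw),0]);Y=np.array([-np.sin(yaw),np.cos(yaw),0]);g=np.array([.512,-.026,0])
for th in (.154,.2,.22,.244):
  u=np.sin(th)*X+[0,0,np.cos(th)];v=np.cos(th)*X-np.array([0,0,np.sin(th)])
  ax=g-.074*Y+[0,0,.115]
  q=proj(sd,[ax+.096*u+.009*v,ax+.096*u-.009*v]); print(th,(q-[236,144]).round(2).tolist())
E
```

```text
0.154 [[11.83, 5.32], [18.98, 3.87]]
0.2 [[10.12, 5.87], [17.2, 4.11]]
0.22 [[9.38, 6.13], [16.43, 4.23]]
0.244 [[8.51, 6.46], [15.51, 4.41]]
```

View pics/ang.png

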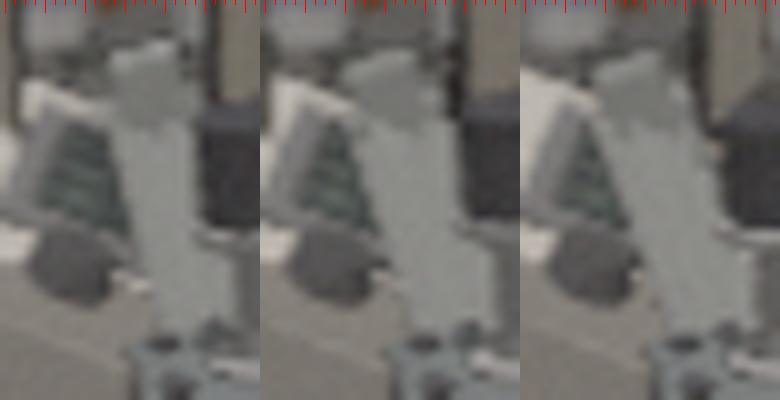

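>>> {"fn": "send_rows", "kwargs": {
  "steps": [
    [0.5, 0, -1, 0, 0],
    [0.5, 0, -4, 0, 0],
    [0, 0, -6.5, 0, 0],
    [0, -1, -6.5, 4, 0],
    [0, -2.9, -6.5, 7.8, 0],
    [0, -2.9, -6.5, 7.8, 0],
    [0, -2.9, -6.5, 7.8, 0],
    [0, -2.9, -6.5, 7.8, 0]
  ]
}}

```text
clock: 30.08
position: [0.5128, -0.0272, 0.2568]
ee_rot: [-1.567, -0.134, 0.134]
force: [-0.8, -0.3, -0.3]
width: 0.007
```

```bash
python3 look.py 40 side,wrist; python3 - <<'E'
from h import *
crop('pics/wrist40.png','pics/w40.png',200,150,350,310,5)
crop('pics/side40.png','pics/s40.png',225,130,295,200,8.5)
E
```

```text
t 30.075 pos [ 0.5128 -0.0272  0.2568] loc xy 0.0005903113873948464 -0.0013420147723485934 F loc -0.8184139080285754 -0.19612363281292322 -0.2799435628008128 w 0.007012703798619434 toolx ang 0.1702845477081077
thL corner 0.09314207187343856 thL fingerend 0.06276548626421377 xL -3.227298734164753e-05
thR corner -0.08089727716641512 thR fingerend -0.05456201488155048 xR 0.0012128957621313403
torque on bar if R end 0.11574637583385071  L end 0.11609495280986641
```

View pics/s40.png

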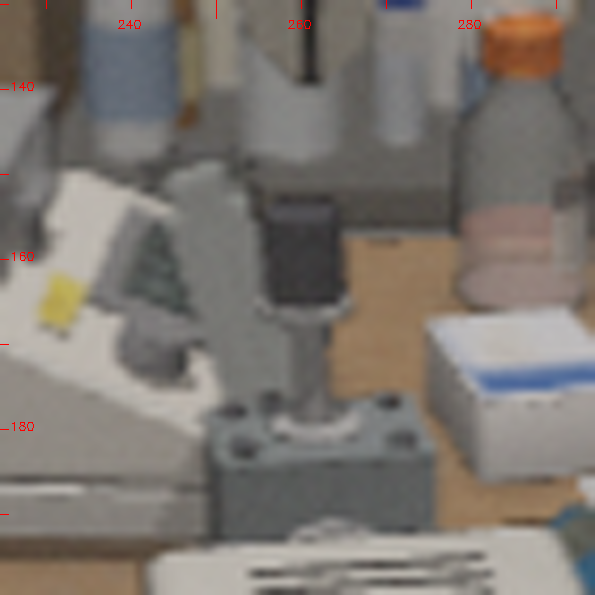

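View pics/w40.png

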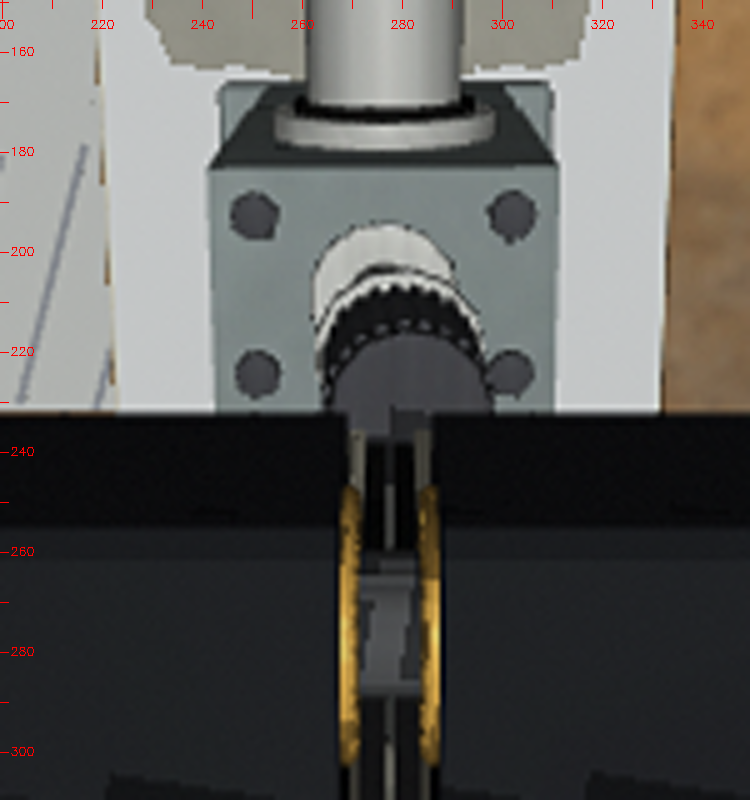

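```bash
python3 - <<'E'
from h import *
import pickle
s=pickle.load(open('40.pkl','rb'));w=cam('wrist',s)
yaw=.172;X=np.array([np.cos(yaw),np.sin(yaw),0]);Y=np.array([-np.sin(yaw),np.cos(yaw),0]);g=np.array([.512,-.026,0])
for n,uv,z in (('headtop back',(281.5,216.5),.221),('head left',(266,232),.221),('head right',(297.5,232),.221),('flange back',(277,194.5),.158),('fl left',(262.5,207),.158)):
  p=onz(w,uv,z)-g; print(n,p@X,p@Y)
E
```

```text
headtop back 0.003908254964384421 0.01026764366299559
head left -0.006276990579155486 -0.0002736805269770292
head right 0.014439630499536582 -0.00032542048231715354
flange back 0.0009395623911780406 0.012287756285183436
fl left -0.011472932358777615 0.0014465460057999488
```

>>> {"fn": "send_rows", "kwargs": {
  "steps": [
    [0, 0.15, 1.5, 0, 0],
    [0, 0.15, 2.8, 0, 0],
    [0, 0.15, 3.3, 0, 0],
    [0, 0.15, 3.6, 0, 0],
    [0, 0.15, 3.8, 0, 0],
    [0, 0.15, 3.8, 0, 0]
  ]
}}

```text
clock: 30.92
position: [0.5141, -0.0258, 0.2193]
ee_rot: [-1.567, -0.136, 0.134]
force: [-1.2, -0.4, 2.8]
width: 0.004
```

Contact has begun (2.8 N), so I'll press gradually.

>>> {"fn": "send_rows", "kwargs": {
  "steps": [
    [0, 0, 0.15, 0, 0],
    [0, 0, 0.3, 0, 0],
    [0, 0, 0.3, 0, 0]
  ]
}}

```text
clock: 31.3
position: [0.5147, -0.0258, 0.2175]
ee_rot: [-1.567, -0.137, 0.133]
force: [-3.4, -1.2, 14.8]
width: 0.002
```

>>> {"fn": "send_rows", "kwargs": {
  "steps": [
    [0, 0, 0.1, 0, 0],
    [0, 0, 0.15, 0, 0],
    [0, 0, 0.15, 0, 0]
  ]
}}

```text
clock: 31.68
position: [0.515, -0.0257, 0.2169]
ee_rot: [-1.568, -0.138, 0.132]
force: [-6.2, -0.1, 23.1]
width: 0.008
```

>>> {"fn": "send_rows", "kwargs": {
  "steps": [
    [0, 0, -1.5, 0, 0],
    [0.5, -0.2, -3, 0, 0],
    [0.5, -0.2, -3, 0, 0],
    [0.5, -0.2, -3, 0, 0],
    [0.5, -0.2, -1, 0, 0],
    [0.5, -0.2, 0.5, 0, 0],
    [0.5, -0.2, 1.5, 0, 0],
    [0.5, -0.2, 1.5, 0, 0]
  ]
}}

```text
clock: 32.67
position: [0.5113, -0.0263, 0.1984]
ee_rot: [-1.566, -0.134, 0.136]
force: [0.2, -0.3, -0.5]
width: 0.501
```

```bash
python3 look.py 41 side;python3 - <<'E'
from h import *
crop('pics/side41.png','pics/s41.png',225,130,295,200,8.5)
E
```

```text
t 32.675 pos [ 0.5113 -0.0263  0.1984] loc xy -0.000748902867429723 -0.00013516981248791615 F loc 0.14843222647418342 -0.3598878627778369 -0.4911670243746078 w 0.5009870549016273 toolx ang 0.17201975538660386
thL corner -0.15908639432130178 thL fingerend -0.1844885716885631 xL -0.024094307392904583
thR corner 0.1430757969509135 thR fingerend 0.16604618764460113 xR 0.022596501658045134
torque on bar if R end -0.02347138855982383  L end -0.0005384028126258506
```

View pics/s41.png

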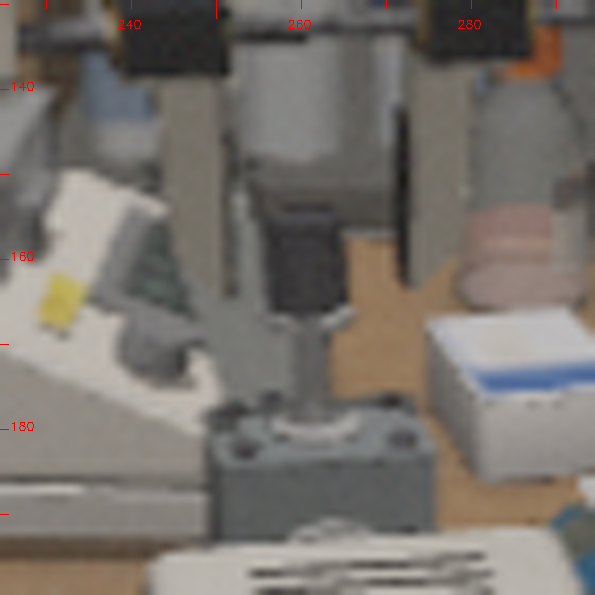

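>>> {"fn": "send_rows", "kwargs": {
  "steps": [
    [0.15, 0, 0, 0, 0],
    [0.15, 0, 0, 0, 0],
    [0.15, 0, 0, 0, 0],
    [0.15, 0, 0, 0, 0],
    [0.15, 0, 0, 0, 0]
  ],
  "squeeze": 20
}}

```text
clock: 33.35
position: [0.512, -0.0262, 0.1995]
ee_rot: [-1.567, -0.135, 0.135]
force: [-0.1, 0.1, 2.5]
width: 0.238
```

```bash
python3 look.py 42 side;python3 - <<'E'
from h import *
crop('pics/side42.png','pics/s42.png',225,130,295,200,8.5)
E
```

```text
t 33.35 pos [ 0.512  -0.0262  0.1995] loc xy -2.8714290698143403e-05 -0.00020781300885161911 F loc -0.04039456828054848 0.07475148800573782 2.458992958233427 w 0.23764899676371443 toolx ang 0.17187528551249764
thL corner -0.023575821558750636 thL fingerend -0.026869140324339437 xL -0.011260568141829007
thR corner 0.02297613625251077 thR fingerend 0.026183983037298457 xR 0.01120313956043272
torque on bar if R end 0.03096076952201045  L end -0.024277329533665137
```

View pics/s42.png

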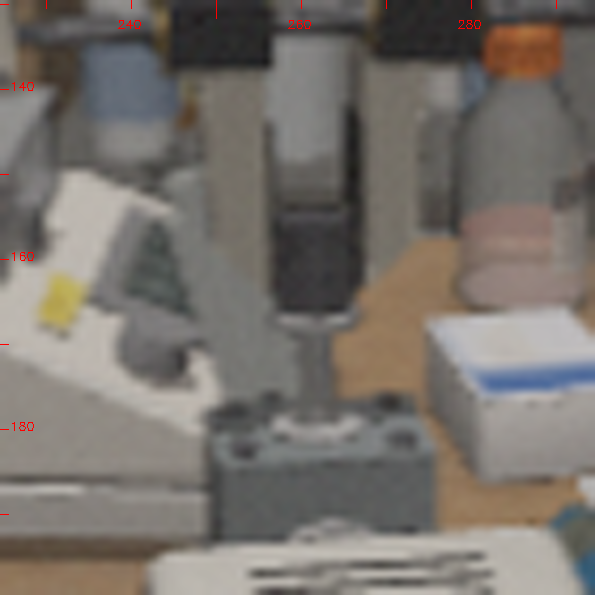

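>>> {"fn": "send_rows", "kwargs": {
  "steps": [
    [0.15, 0, 0.15, 0, 0],
    [0.15, 0, 0.3, 0, 0],
    [0.15, 0, 0.3, 0, 0]
  ]
}}

```text
clock: 33.78
position: [0.5117, -0.0262, 0.1959]
ee_rot: [-1.567, -0.135, 0.135]
force: [0.6, 1.0, -2.0]
width: 0.233
```

>>> {"fn": "send_rows", "kwargs": {
  "steps": [
    [0.15, 0, 0.2, 0, 0],
    [0.15, 0, 0.4, 0, 0],
    [0.15, 0, 0.4, 0, 0]
  ]
}}

```text
clock: 34.15
position: [0.5116, -0.0262, 0.1917]
ee_rot: [-1.566, -0.135, 0.136]
force: [0.3, 0.8, -3.7]
width: 0.231
```

```bash
python3 look.py 43 side;python3 - <<'E'
from h import *
crop('pics/side43.png','pics/s43.png',225,130,295,200,8.5)
E
```

```text
t 34.15 pos [ 0.5116 -0.0262  0.1917] loc xy -0.00046504230996712297 -0.00013609232924243362 F loc 0.43457820708257605 0.7741798941954098 -3.7425596076024688 w 0.23099704130630613 toolx ang 0.17201404373902324
thL corner -0.024937005378178043 thL fingerend -0.031335032379103095 xL -0.011390906210057205
thR corner 0.015228350366220344 thR fingerend 0.01910802254977632 xR 0.010460821590122958
torque on bar if R end -0.07248210319940193  L end 0.009299290621876302
```

View pics/s43.png

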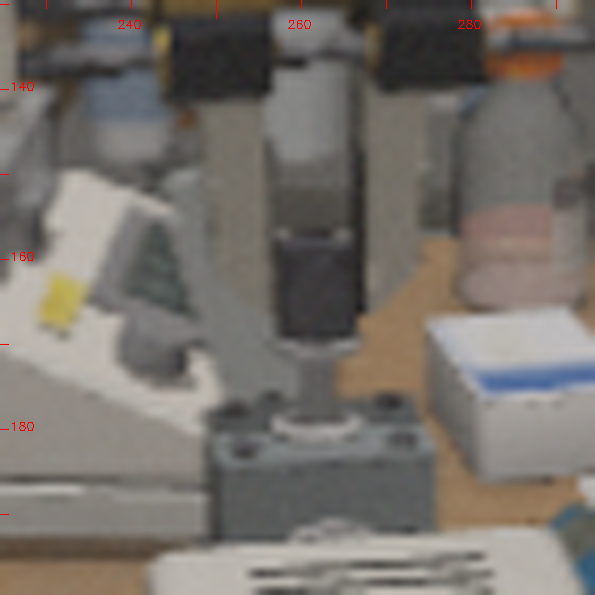

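>>> {"fn": "send_rows", "kwargs": {
  "steps": [
    [0.15, 0, 0.25, 0, 0],
    [0.15, 0, 0.5, 0, 0],
    [0.15, 0, 0.75, 0, 0],
    [0.15, 0, 1.0, 0, 0],
    [0.15, 0, 1.0, 0, 0]
  ]
}}

```text
clock: 34.83
position: [0.5115, -0.0262, 0.1816]
ee_rot: [-1.566, -0.134, 0.136]
force: [2.3, 1.0, -4.5]
width: 0.231
```

```bash
python3 look.py 44 side;python3 - <<'E'
from h import *
crop('pics/side44.png','pics/s44.png',225,130,295,200,8.5)
E
```

```text
t 34.825 pos [ 0.5115 -0.0262  0.1816] loc xy -0.0005315279708503816 -0.00015670112339482352 F loc 2.464312818370227 0.6139891062999192 -4.498466631607233 w 0.2314644930299631 toolx ang 0.17196940573679143
thL corner -0.02585603593246429 thL fingerend -0.03747541363984283 xL -0.011478894650228683
thR corner 0.014759066300253828 thR fingerend 0.021340870228564738 xR 0.01041583870852792
torque on bar if R end -0.2110327454346807  L end -0.11254001801237634
```

View pics/s44.png

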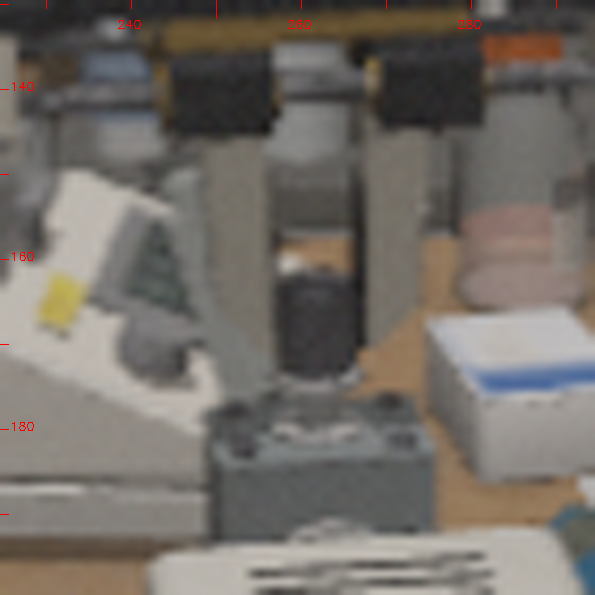

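>>> {"fn": "send_rows", "kwargs": {
  "steps": [
    [0.15, 0, 0.25, 0, 0],
    [0.15, 0, 0.5, 0, 0],
    [0.15, 0, 0.75, 0, 0],
    [0.15, 0, 0.9, 0, 0],
    [0.15, 0, 0.9, 0, 0]
  ]
}}

```text
clock: 35.5
position: [0.5116, -0.0262, 0.1729]
ee_rot: [-1.566, -0.135, 0.135]
force: [0.3, -0.3, -1.9]
width: 0.232
```

>>> {"fn": "send_rows", "kwargs": {
  "steps": [
    [0.15, 0, 0.15, 0, 0],
    [0.15, 0, 0.25, 0, 0],
    [0.15, 0, 0.25, 0, 0]
  ]
}}

```text
clock: 35.88
position: [0.5117, -0.0262, 0.1706]
ee_rot: [-1.567, -0.135, 0.135]
force: [0.4, -0.9, -0.4]
width: 0.226
```

>>> {"fn": "send_rows", "kwargs": {
  "steps": [
    [0.15, 0, 0.15, 0, 0],
    [0.15, 0, 0.3, 0, 0],
    [0.15, 0, 0.3, 0, 0]
  ]
}}

```text
clock: 36.25
position: [0.5118, -0.0263, 0.1697]
ee_rot: [-1.568, -0.135, 0.134]
force: [-10.0, -1.0, 25.5]
width: 0.232
```

```bash
python3 look.py 45 side;python3 - <<'E'
from h import *
crop('pics/side45.png','pics/s45.png',225,130,295,200,8.5)
E
```

```text
t 36.25 pos [ 0.5118 -0.0263  0.1697] loc xy -0.00027236805396098275 -0.0003002352117387968 F loc -10.04867851241544 0.7488880454375729 25.462127525267114 w 0.2321737735628123 toolx ang 0.17177498590736603
thL corner -0.02349012436469905 thL fingerend -0.04159936171424247 xL -0.01125236163785035
thR corner 0.017803563875477272 thR fingerend 0.03146683675365392 xR 0.010707625529928383
torque on bar if R end 0.8220429072157671  L end 0.26289491349655564
```

View pics/s45.png

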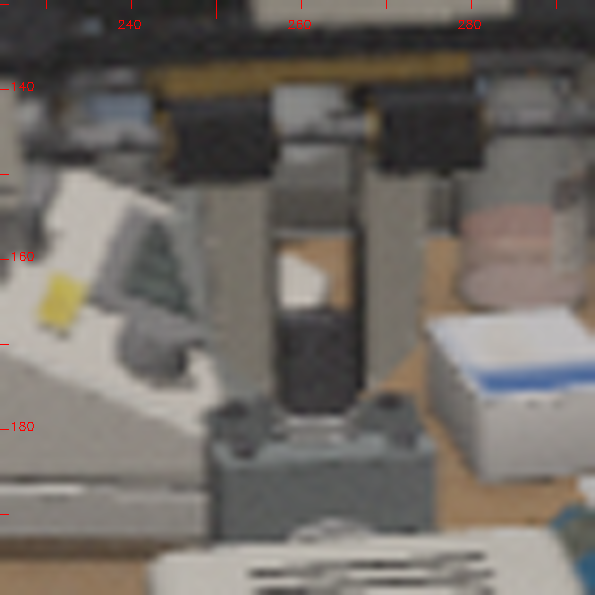

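>>> {"fn": "send_rows", "kwargs": {
  "steps": [
    [0.15, 0, -0.4, 0, 0],
    [0.3, 0, -0.4, 0, 0],
    [0.45, 0, -0.4, 0, 0],
    [0.45, 0, -0.4, 0, 0],
    [0.45, 0, -2, 0, 0],
    [0.45, 0, -5, 0, 0],
    [0.45, 0, -8, 0, 0],
    [0.45, 0, -8, 0, 0]
  ]
}}

```text
clock: 37.3
position: [0.5135, -0.0258, 0.251]
ee_rot: [-1.567, -0.139, 0.131]
force: [-0.9, -0.9, -0.1]
width: 0.449
```

```bash
python3 look.py 46 side,wrist;python3 - <<'E'
from h import *
sd=cam('side');g=np.array([.512,-.026,0])
for h in (0,.003,.006): print(h,proj(sd,[g+[0,0,.158+h],g+[0,0,.158+h+.03]]).round(1).tolist())
crop('pics/side46.png','pics/s46.png',225,130,295,200,8.5)
crop('pics/wrist46.png','pics/w46.png',200,140,350,290,5)
E
```

```text
t 37.3 pos [ 0.5135 -0.0258  0.251 ] loc xy 0.0014685858782894328 -9.389876094762154e-05 F loc -0.9966559619257309 -0.7338338963270674 -0.12474203851968113 w 0.4485699238715484 toolx ang 0.17204193274387242
thL corner -0.10980207128887358 thL fingerend -0.07740431517720579 xL -0.019465630619801798
thR corner 0.14100987100849866 thR fingerend 0.09921533011456632 xR 0.022402802376380662
torque on bar if R end 0.1327312894946872  L end 0.1379540431762557
0 [[261.4, 178.9], [261.2, 166.9]]
0.003 [[261.4, 177.7], [261.2, 165.7]]
0.006 [[261.4, 176.5], [261.1, 164.5]]
```

View pics/s46.png

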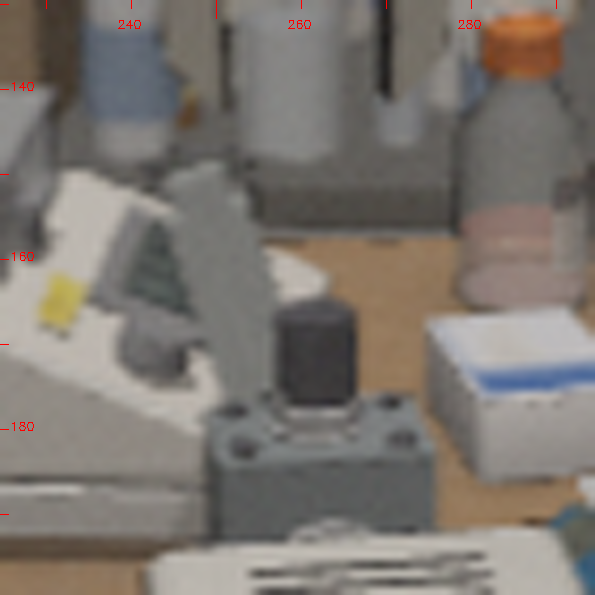

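View pics/w46.png

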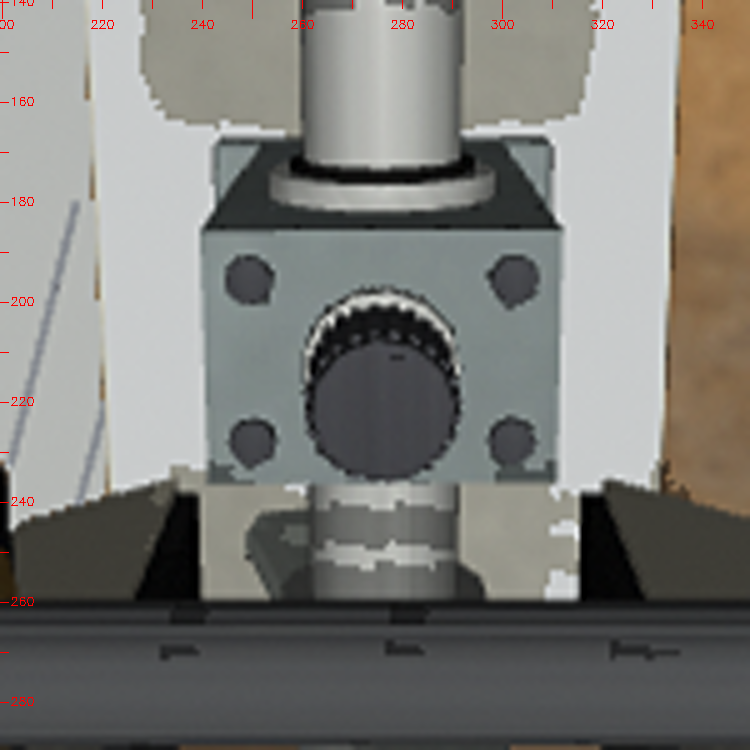

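```bash
python3 - <<'E'
from h import *
a=cv2.cvtColor(cv2.imread('pics/side5.png'),cv2.COLOR_BGR2GRAY);b=cv2.cvtColor(cv2.imread('pics/side46.png'),cv2.COLOR_BGR2GRAY)
a8=cv2.resize(a,None,fx=8,fy=8,interpolation=cv2.INTER_CUBIC);b8=cv2.resize(b,None,fx=8,fy=8,interpolation=cv2.INTER_CUBIC)
for (y0,y1) in((145,161),(150,161)):
  T=a8[y0*8:y1*8,257*8:268*8]; S=b8[155*8:190*8,250*8:276*8]
  r=cv2.matchTemplate(S,T,cv2.TM_CCOEFF_NORMED);_,m,_,l=cv2.minMaxLoc(r)
  print(m,l[0]/8+250-257,l[1]/8+155-y0)
E
```

```text
0.8993610143661499 -0.125 18.125
0.8687654137611389 -0.25 18.125
```

>>> {"fn": "send_rows", "kwargs": {
  "steps": [
    [0, -0.1, 0, 0, 0],
    [0, -0.1, 2, 0, 0],
    [0, -0.1, 4, 0, 0],
    [0, -0.1, 5.5, 0, 0],
    [0, -0.1, 5.8, 0, 0],
    [0, -0.1, 6.0, 0, 0],
    [0, -0.1, 6.0, 0, 0]
  ]
}}

```text
clock: 38.28
position: [0.5111, -0.0264, 0.1884]
ee_rot: [-1.567, -0.136, 0.134]
force: [0.5, -0.7, 0.5]
width: 0.009
```

>>> {"fn": "send_rows", "kwargs": {
  "steps": [
    [0, 0, 0.15, 0, 0],
    [0, 0, 0.3, 0, 0],
    [0, 0, 0.45, 0, 0],
    [0, 0, 0.45, 0, 0]
  ]
}}

```text
clock: 38.78
position: [0.5119, -0.0264, 0.188]
ee_rot: [-1.569, -0.138, 0.132]
force: [-17.1, -2.0, 48.1]
width: 0.006
```

>>> {"fn": "send_rows", "kwargs": {
  "steps": [
    [0, 0, -0.6, 0, 0],
    [0, 0, -3, 0, 0],
    [0, 0, -7, 0, 0],
    [0, 0, -10, 0, 0],
    [0, 0, -10, 0, 0],
    [0, 0, -10, 0, 0]
  ]
}}

```text
clock: 39.52
position: [0.5106, -0.0265, 0.2828]
ee_rot: [-1.567, -0.135, 0.135]
force: [-0.7, -0.3, -0.7]
width: 0.005
```

```bash
python3 look.py 47 side,wrist;python3 - <<'E'
from h import *
crop('pics/side47.png','pics/s47.png',225,130,295,200,8.5)
a=cv2.cvtColor(cv2.imread('pics/side46.png'),cv2.COLOR_BGR2GRAY);b=cv2.cvtColor(cv2.imread('pics/side47.png'),cv2.COLOR_BGR2GRAY)
a8=cv2.resize(a,None,fx=8,fy=8,interpolation=cv2.INTER_CUBIC);b8=cv2.resize(b,None,fx=8,fy=8,interpolation=cv2.INTER_CUBIC)
T=a8[163*8:179*8,256*8:268*8]; S=b8[155*8:190*8,250*8:276*8]
r=cv2.matchTemplate(S,T,cv2.TM_CCOEFF_NORMED);_,m,_,l=cv2.minMaxLoc(r)
print(m,l[0]/8+250-256,l[1]/8+155-163)
E
```

```text
t 39.525 pos [ 0.5106 -0.0265  0.2828] loc xy -0.0014305010058371804 -0.00025340157708011936 F loc -0.7474999193213362 -0.18806925763074006 -0.7426984384905513 w 0.004775350687524141 toolx ang 0.17178330919019302
thL corner 0.07324984831877633 thL fingerend 0.04184317346328139 xL -0.0019501671374632908
thR corner -0.10292336306363459 thR fingerend -0.05871165985682977 xR -0.00091083487421107
torque on bar if R end 0.12612138445089977  L end 0.12689329489989004
0.9838164448738098 -0.125 1.0
```

View pics/s47.png

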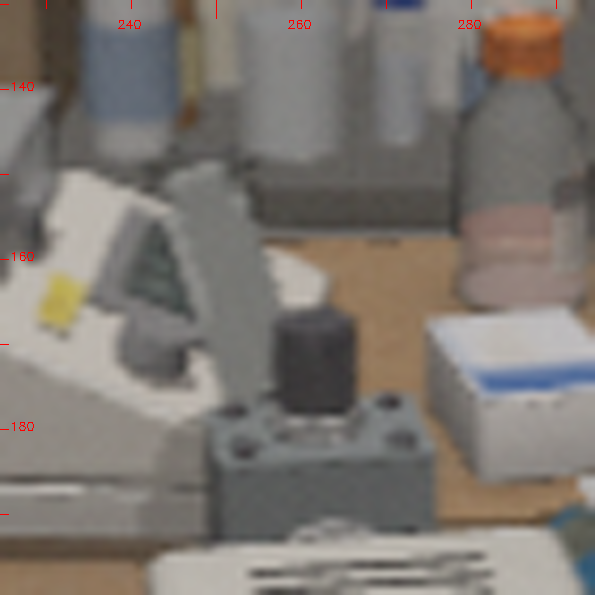

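View pics/side47.png

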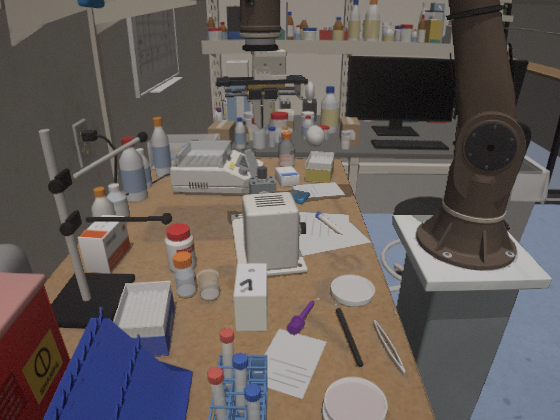

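```bash
python3 -c "
from cell import arm
print(arm.sign_off()); print(arm.observe()['clock'])"
```

```text
the job is handed in; nothing more can be done
None
the job is handed in; nothing more can be done
```

The rotator looks locked: the last pictures show the pin home, with its collar seated on the guide. I handed the job in at about 39.5 s; sign-off gives no verdict.

- **Catching the hole:** I stood the pin in the guide and turned the rotor gently until the pin sank about 14 mm. By feel, the play ran from about −0.09 to +0.53 rad, so I set the rotor at about +0.22 rad, the middle.
- **Pressing home:** My first press, on the top of the head, stopped at 23 N because the pin was leaning. I gripped the head upright and it went down with almost no force. After I let go, the picture put the collar about 2 mm high, so I pressed once more.
- **Final checks:** The head top was at 0.188 m under the fingers, exactly the seated height. The head had dropped 19.1 pixels in the side view, against 18.9 predicted. The beaker and the petri dish look unmoved in the side picture, and the arm is clear of everything.

**Things that did not go as planned:**
- The final press peaked at 48 N at the wrist, above the 40 N stated for the arm and the gripper's body. It was through the fingertips onto the seated collar.
- My first push on the rotor reached 27 N because the finger caught on the end of the bar. The pin was not yet in the hole then.
- The purple look-alike pin, which I did not knowingly touch, fell over early in the run and now lies on the bench.

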